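# Shut the finished sample vials, open the next one

### The arm

A 6-joint arm with a two-finger parallel gripper is mounted at the origin on the work surface. World frame = base frame: x ahead of the robot, y to its left, z up, the work surface at z = 0. Lengths are in m, angles in rad, forces in N, time in s.
With the tool pointing down it reaches from about 0.25 to 0.725 m from the base axis. Payload 4 kg.
Tool frame: the origin (TCP) lies between the finger pads; the fingertips stand 11 mm ahead of it and the grasp point (between the pads) lies 8 mm behind it (bot.tip_extent is the distance from the TCP to the fingertips, in m); z points along the fingers, y is the line along which they close (so a half turn about z gives the same grasp; the last joint's range is limited). The gripper opens to 85 mm and grips with 20 to 120 N. Pads are 22 mm wide; open, the fingers measure 114 mm over their backs; the gripper's body (76 mm by 85 mm) begins 54 mm behind the grasp point. The pads swing forward as they close: fully open they stand 13 mm farther back than shut.
Start: joints at [1.264, 0.241, 0.005, 1.335, 0, 1.571], TCP at [0.151, 0.477, 0.242] pointing down, gripper open.
Joint ranges: [-2.72, 2.72], [-1.05, 1.87], [-1.09, 1.28], [-1.99, 2.15], [-1.42, 1.44], [-3.14, 3.14]. Speed limits (rad/s): [2.79, 2.79, 3.14, 3.14, 3.14, 3.14].

### API

Orientations are given as a unit quaternion [x, y, z, w].
In Python, from workcell import bot gives the robot as it stands. The module is installed in compiled form; this text tells all that it offers.
- The arm moves only by the tool drive_tool, never from a script. Its argument "rows" is a list of rows, each an object of numbers: "dx", "dy", "dz": the shift along the tool's x, y, z in units of 50 mm (1.0 is 50 mm); "wx", "wy", "wz": the turn, a rotation vector about the tool's x, y, z in units of 5 degrees (1.0 is 5 degrees); "hand": the finger opening in mm, from 0 to 85.4. A call has 1 to 20 rows; each row is the pose to reach, as a shift and turn from the pose commanded when the call began, along the tool's axes at that moment; what a row does not reach only later rows make up. A row lasts 1/10 s, in which the tool goes at most 50 mm and 8.59 degrees, less where a joint would pass 70% of its speed; a pose out of reach is approached as far as the arm can. A call with a gripper value outside its range is refused whole. The fingers move at their own pace and stop on an object; the grip force is fixed at half the most. Time passes only in rows, so rows that repeat a pose let the fingers close. It gives the time, the measured TCP pose, the force, the opening and the grip force at its end, in the units of the state.
- bot.get_obs(): the state, without advancing time (a new reading comes with each control period).
- bot.camera(name): name is "scene" or "top" or "wrist"; returns the picture (400x640x3 uint8, red, green, blue); there is no depth.
- bot.get_calibration(name): a dict with "vfov" (degrees; the focal length in pixels is half the picture's height over the tangent of half this angle, whatever the lens; pixels are square), "cx", "cy" (the principal point, pixels), "k1" (the pictures are not rectified: a ray, as slopes to the right and down, at radius r is drawn at 1 + k1 r^2 times it, then the intrinsics apply), "origin" and "rotation" of the camera in the world; the wrist camera has in their place "mount" (4x4, takes a point from camera to tool coordinates, whose origin is the TCP and whose axes are the flange's). Camera axes: x right, y up, looking along -z (the intrinsics and any distortion apply to the point x, -y, -z); pixel columns grow to the right and rows downward; lengths in m; the calibration is good to about 2 mm. A picture is of the moment at which its call begins: read the wrist's pose just before it. get_calibration takes no time and is no camera call.
- bot.job_done(): hands the job in; it is judged then, once.
Trained networks look in the newest picture that a camera, given by its name, has taken for a name from the list of things; names that differ only in an ending like _2 or _b are one class to them, and where a whole thing is asked for, a point or a joint stands for the part that bears it (a point fixed in the world has none). Each returns a list of dicts, best first, with "score" (0 to 1); they miss things now and then, are a little off and sometimes report something else, mostly with a low value. They report only what shows in the picture. A call takes as long as a camera call. They do not tell look-alikes from the thing itself.
- bot.look_for(camera, thing): "extent" ([centre column, centre row, width, height] in pixels, round what is visible of it).
- bot.outline_of(camera, thing): "region" (400x640 bool, what is visible of it) and "extent" ([centre column, centre row, width, height] in pixels, round what is visible of it).
The state is a dict: "clock": time; "joint_pos": joint angles; "joint_vel": joint speeds; "tau": joint torques, N m; "eef_pos": TCP position; "tool_rot": TCP orientation; "ft_force": force on the tool from outside, world axes, zero at the start; "ft_torque": the same for the moment, N m; "grip_width": finger opening in m; "grasp_force": force on a finger pad.
Only numpy, scipy, OpenCV 4.12 (cv2) and the standard library are available. Lean on these libraries where they do the work, as an engineer would, in place of code of your own. Each camera call takes 0.05 s, during which the arm holds its last target. There are 200 camera calls.

### The job

The red and yellow sample vials in the sloping rack are finished with: press both flip caps fully shut, and only then flick the blue vial's cap right open, all or nearly all the way back, ready for the next smear. Leave the white vial shut, and do not knock the light bar or the bottle and slide box beside the rack.

Things in the scene. Friction and masses are not known exactly. Their poses are not given: they have to be found in the camera images.
- rack: blue-grey sloping rack, base 130 x 330 x 12 mm, fixed. Holds 4 vials in any order, 62 mm apart along its y, at 31 and 93 mm either side of the middle. Origin: on the bench, below the middle of the row's hinge line; x level, to the far side (the vials' backs), z up. Its upper sloping shelf lies 32 mm below the shut caps' top faces, along the vials
- lamp: level light bar on two end posts (155 mm either side of the middle), 30 (x) x 322 (y) x 18 (z) mm. Origin at mid-height, 103 mm straight above the hinge line; it reaches from 8 mm on the robot's side to 22 mm beyond that line, underside 94 mm above it. It blocks a vertical tool over the caps: lean the tool, gripper on the robot's side, fingertips pointing down and to the rack's +x
- vial_red: vial with the red flip cap (starts open), 30 mm across, held fast; its axis leans 30 degrees, top towards the rack's -x (the robot). Origin: on the cap's hinge axis, 100 mm above the bench, at the far upper edge of the mouth. Frame parallel to the rack's (z vertical, y along the hinge axis). The vial's axis passes 18 mm from the hinge (robot side); the rim is 2 mm below the hinge
- cap_red (a joint): red cap's hinge, rad: 0 shut on the rim, growing as it swings up and back to the far side about the vial's +y; stop at 1.75 (at 1.57 the disc is in line with the vial's axis). Stiff (0.05 N m, about 1 N at the tab): stays where it is left. Disc 34 mm across, 7 mm thick, centre 18 mm from the hinge; shut, its top face is 5 mm above the hinge along the vial's axis
- tab_red (a point): middle of the red cap's lift tab: 12 mm wide (along the row), 5 thick, 35 to 53 mm from the hinge, facing the robot when shut. At cap angle a it lies 48 cos(a) - 2.5 sin(a) mm from the hinge towards the robot, square to the vial's axis, and 48 sin(a) + 2.5 cos(a) mm up along that axis. Can be pinched by its sides; it swivels stiffly in the grip as the cap turns
- vial_yellow: vial with the yellow flip cap (starts open or half open), 30 mm across, held fast; its axis leans 30 degrees, top towards the rack's -x (the robot). Origin: on the cap's hinge axis, 100 mm above the bench, at the far upper edge of the mouth. Frame parallel to the rack's (z vertical, y along the hinge axis). The vial's axis passes 18 mm from the hinge (robot side); the rim is 2 mm below the hinge
- cap_yellow (a joint): yellow cap's hinge, rad: 0 shut on the rim, growing as it swings up and back to the far side about the vial's +y; stop at 1.75 (at 1.57 the disc is in line with the vial's axis). Stiff (0.05 N m, about 1 N at the tab): stays where it is left. Disc 34 mm across, 7 mm thick, centre 18 mm from the hinge; shut, its top face is 5 mm above the hinge along the vial's axis
- tab_yellow (a point): middle of the yellow cap's lift tab: 12 mm wide (along the row), 5 thick, 35 to 53 mm from the hinge, facing the robot when shut. At cap angle a it lies 48 cos(a) - 2.5 sin(a) mm from the hinge towards the robot, square to the vial's axis, and 48 sin(a) + 2.5 cos(a) mm up along that axis. Can be pinched by its sides; it swivels stiffly in the grip as the cap turns
- vial_blue: vial with the blue flip cap (starts shut), 30 mm across, held fast; its axis leans 30 degrees, top towards the rack's -x (the robot). Origin: on the cap's hinge axis, 100 mm above the bench, at the far upper edge of the mouth. Frame parallel to the rack's (z vertical, y along the hinge axis). The vial's axis passes 18 mm from the hinge (robot side); the rim is 2 mm below the hinge
- cap_blue (a joint): blue cap's hinge, rad: 0 shut on the rim, growing as it swings up and back to the far side about the vial's +y; stop at 1.75 (at 1.57 the disc is in line with the vial's axis). Stiff (0.05 N m, about 1 N at the tab): stays where it is left. Disc 34 mm across, 7 mm thick, centre 18 mm from the hinge; shut, its top face is 5 mm above the hinge along the vial's axis
- tab_blue (a point): middle of the blue cap's lift tab: 12 mm wide (along the row), 5 thick, 35 to 53 mm from the hinge, facing the robot when shut. At cap angle a it lies 48 cos(a) - 2.5 sin(a) mm from the hinge towards the robot, square to the vial's axis, and 48 sin(a) + 2.5 cos(a) mm up along that axis. Can be pinched by its sides; it swivels stiffly in the grip as the cap turns
- vial_white: vial with the white flip cap (starts shut, a bystander), 30 mm across, held fast; its axis leans 30 degrees, top towards the rack's -x (the robot). Origin: on the cap's hinge axis, 100 mm above the bench, at the far upper edge of the mouth. Frame parallel to the rack's (z vertical, y along the hinge axis). The vial's axis passes 18 mm from the hinge (robot side); the rim is 2 mm below the hinge
- cap_white (a joint): white cap's hinge, rad: 0 shut on the rim, growing as it swings up and back to the far side about the vial's +y; stop at 1.75 (at 1.57 the disc is in line with the vial's axis). Stiff (0.05 N m, about 1 N at the tab): stays where it is left. Disc 34 mm across, 7 mm thick, centre 18 mm from the hinge; shut, its top face is 5 mm above the hinge along the vial's axis
- tab_white (a point): middle of the white cap's lift tab: 12 mm wide (along the row), 5 thick, 35 to 53 mm from the hinge, facing the robot when shut. At cap angle a it lies 48 cos(a) - 2.5 sin(a) mm from the hinge towards the robot, square to the vial's axis, and 48 sin(a) + 2.5 cos(a) mm up along that axis. Can be pinched by its sides; it swivels stiffly in the grip as the cap turns
- bottle: loose amber reagent bottle, 40 mm across, 85 mm tall, standing beside one end of the rack; origin at the centre of its foot
- slidebox: loose green slide box with a white band, 85 x 32 x 40 mm, beside the other end of the rack; origin at the centre of its underside
Things that resemble listed ones, but are neither listed nor needed, are in the scene too. Of the things that look like the bottle, take the one that is farthest to the robot's left at the start.

How it is judged:
On the way, in this order (a step that is already met when the one before it is completed fails the run):
1. the red and yellow caps are both fully shut while the blue cap is still shut (value of joint each of cap_red, cap_yellow below 0.07 rad and value of joint cap_blue below 0.15 rad), for 0.2 s.
2. the blue cap is swung right open (value of joint each of cap_red, cap_yellow below 0.07 rad and value of joint cap_blue above 1.3 rad), for 0.2 s.
At the end, for the whole second after the job is handed in: The red, yellow and white caps are shut (each within 0.07 rad, 4 degrees), the blue cap stands open by more than 1.3 rad (75 degrees) and is still, and the bottle and slide box are at rest (all of step 2 and value of joint cap_white below 0.07 rad and velocity of joint cap_blue below 0.05 rad/s and linear speed of each of bottle, slidebox below 0.02 m/s); the robot touches nothing.
It fails at once if the white cap is lifted (more than 0.15 rad) (value of joint cap_white above 0.15 rad).
It fails at once if the light bar is struck (more than 5 N) (contact force between any of the arm, the fingers and lamp above 5 N).
It fails at once if the bottle is shoved (over 30 mm) or tipped (distance of bottle from where it was at the start of the episode above 0.03 m or angle between bottle's own z axis and vertical above 0.4 rad).
It fails at once if the slide box is shoved (over 30 mm) or tipped (distance of slidebox from where it was at the start of the episode above 0.03 m or angle between slidebox's own z axis and vertical above 0.4 rad).
It also fails if it takes over 61 s, if anything falls off the work surface, if the arm or the gripper's body presses on something with over 40 N, if the wrist force passes 120 N, or if a joint passes its speed limit or range.

## Working session

There is one attempt and no reset: what is moved stays moved. The work goes in short steps, Python scripts to look and compute and a tool call to move; the robot and the scene stay as the last step left them, time stands still between calls to the robot, and variables do not carry over. Pictures are saved under pics/ and viewed, at most 10 in all, crops included, and the job is handed in when it is done.

Besides the shell and the picture viewer there is one more tool, called after "Emit:" by a JSON object that holds its "fn" and its "kwargs", one argument or row to a line. drive_tool: Moves the arm, as the interface text tells. Its arguments: {"type":"object","properties":{"rows":{"type":"array","items":{"type":"object","properties":{"dx":{"type":"number"},"dy":{"type":"number"},"dz":{"type":"number"},"wx":{"type":"number"},"wy":{"type":"number"},"wz":{"type":"number"},"hand":{"type":"number"}}}}},"required":["rows"]}

```bash
mkdir -p pics; cat > h.py <<'E'
import numpy as np, cv2
from scipy.spatial.transform import Rotation as R
from workcell import bot
def cam(name):
    c=bot.get_calibration(name)
    if 'mount' in c:
        o=bot.get_obs(); M=np.array(c['mount']); Rt=R.from_quat(o['tool_rot']).as_matrix()
        c['rotation']=Rt@M[:3,:3]; c['origin']=np.array(o['eef_pos'])+Rt@M[:3,3]
    c['rotation']=np.array(c['rotation']); 
    if c['rotation'].shape==(4,): c['rotation']=R.from_quat(c['rotation']).as_matrix()
    c['f']=200/np.tan(np.radians(c['vfov'])/2); return c
def proj(c,P):
    q=(np.atleast_2d(P)-c['origin'])@c['rotation']; s=np.c_[q[:,0],-q[:,1]]/-q[:,2:]
    r2=(s**2).sum(1,keepdims=True); return s*(1+c['k1']*r2)*c['f']+[c['cx'],c['cy']]
def ray(c,uv):
    d=(np.array(uv,float)-[c['cx'],c['cy']])/c['f']; s=d.copy()
    for _ in range(20): s=d/(1+c['k1']*(s@s))
    v=c['rotation']@np.array([s[0],-s[1],-1]); return np.array(c['origin']),v
def atz(c,uv,z):
    o,v=ray(c,uv); return o+v*(z-o[2])/v[2]
E
python3 - <<'E'
from h import *
for n in ['scene','top']:
    im=bot.camera(n); cv2.imwrite(f'pics/{n}0.png',im[...,::-1]); c=cam(n); print(n,c['origin'],c['vfov'],c['k1'])
    for t in ['rack','lamp','vial_red','vial_yellow','vial_blue','vial_white','cap_red','cap_yellow','cap_blue','cap_white','bottle','slidebox']:
        print(t,[(np.round(d['score'],2),np.round(d['extent']).astype(int).tolist()) for d in bot.look_for(n,t)[:3]])
print(bot.get_obs())
E
```

```text
scene [1.39137075 0.02178932 0.89786366] 48.18654014697572 0.016383362201573198
rack [(np.float64(0.58), [323, 212, 141, 102]), (np.float64(0.41), [230, 210, 15, 30])]
lamp [(np.float64(0.62), [322, 179, 137, 42])]
vial_red [(np.float64(0.93), [334, 213, 16, 48])]
vial_yellow [(np.float64(0.89), [311, 204, 18, 46])]
vial_blue [(np.float64(0.66), [288, 207, 9, 26]), (np.float64(0.53), [311, 195, 10, 24])]
vial_white [(np.float64(0.52), [360, 220, 11, 28])]
cap_red [(np.float64(0.54), [335, 199, 15, 22])]
cap_yellow [(np.float64(0.46), [310, 195, 12, 24])]
cap_blue [(np.float64(0.64), [289, 196, 10, 9])]
cap_white []
bottle [(np.float64(0.65), [204, 194, 19, 24]), (np.float64(0.63), [229, 211, 13, 30]), (np.float64(0.61), [199, 217, 18, 34])]
slidebox [(np.float64(0.66), [417, 240, 20, 38]), (np.float64(0.45), [314, 198, 12, 20])]
top [ 0.54449608 -0.04091329  1.41959219] 46.04792707648238 -0.029403142164068433
rack [(np.float64(0.62), [308, 209, 120, 62]), (np.float64(0.37), [297, 209, 12, 7])]
lamp [(np.float64(0.91), [306, 204, 125, 31])]
vial_red [(np.float64(0.57), [297, 212, 6, 5
[... 456 characters left out ...]
]
{'clock': 1.3, 'joint_pos': array([ 1.26400990e+00,  2.40618115e-01,  4.94350109e-03,  1.33517230e+00,
       -7.87961765e-06,  1.57079002e+00]), 'joint_vel': array([-0.00169268, -0.00103316, -0.00057258,  0.00160679,  0.0005358 ,
        0.00122796]), 'tau': array([-1.23987251e-03, -3.72224951e+01,  2.52683455e+01,  1.44026679e-03,
       -1.19165425e-04, -9.43666180e-06]), 'eef_pos': array([0.15099554, 0.47663803, 0.2422758 ]), 'tool_rot': array([ 1.52789264e-01,  9.88258792e-01, -2.55968718e-05,  2.90634348e-08]), 'ft_force': array([ 0.76076186, -0.0165028 , -0.11756994]), 'ft_torque': array([-0.00435746, -0.01725098,  0.00400737]), 'grasp_force': 0.0, 'grip_width': 0.08530058541906088}
```

View pics/scene0.png

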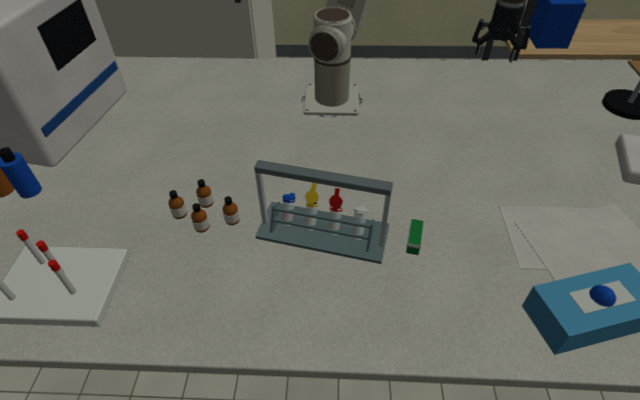

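View pics/top0.png

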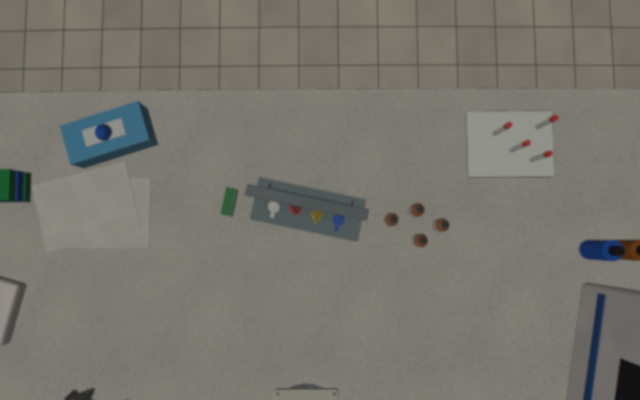

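The scene shows the rack near (322,205), with the caps in order blue (289,198), yellow (311,195), red (335,200) and white (360,215). Four look-alike bottles stand at top (391,219), (417,210), (441,226) and (420,241). The one meant is the leftmost for the robot, (391,219), next to the rack. The slide box is at (229,201). Next I'll fit the rack pose from the lamp outline.

```bash
cat >> h.py <<'E'
def Rz(a): return R.from_euler('z',a).as_matrix()
def W(p,P): # rack frame -> world, p=(x,y,yaw)
    return np.atleast_2d(P)@Rz(p[2]).T+[p[0],p[1],0]
def lampbox(p):
    b=np.array([[x,y,z] for x in(-.008,.022) for y in(-.161,.161) for z in(.194,.212)]); return W(p,b)
E
python3 - <<'E'
from h import *
from scipy.optimize import minimize
cs,ms={}, {}
for n in ['top','scene']:
    bot.camera(n); cs[n]=cam(n); r=bot.outline_of(n,'lamp')[0]; ms[n]=r['region'].astype(np.uint8)
    print(n,r['score'],cv2.minAreaRect(cv2.findNonZero(ms[n])))
S=4
def cost(p,names):
    t=0
    for n in names:
        h=cv2.convexHull((proj(cs[n],lampbox(p))*1).astype(np.float32))
        m=np.zeros((400*S,640*S),np.uint8); cv2.fillConvexPoly(m,np.round((h+.5)*S).astype(np.int32),1)
        m=cv2.resize(m.astype(np.float32),(640,400),interpolation=cv2.INTER_AREA)
        t+=np.abs(m-ms[n]).sum()/ms[n].sum()
    return t
for names in (['top'],['scene'],['top','scene']):
    best=min((minimize(cost,[.53,-.005,a],args=(names,),method='Nelder-Mead',options=dict(initial_simplex=[[.53,-.005,a],[.55,-.005,a],[.53,.015,a],[.53,-.005,a+.1]],maxiter=150)) for a in(-.3,-.15)),key=lambda r:r.fun)
    print(names,np.round(best.x,4),best.fun)
p=best.x
for nme in ['top','scene']:
    print(nme,np.round(proj(cs[nme],W(p,[[-.02,s,.11] for s in(-.093,-.031,.031,.093)]))).tolist())
for u in ((391,219),(229,201)): print(atz(cs['top'],u,.05))
E
```

```text
top 0.86 ((306.3475036621094, 202.0994873046875), (124.32730865478516, 11.794098854064941), 11.88865852355957)
scene 0.85 ((323.07415771484375, 177.48416137695312), (138.40951538085938, 14.333763122558594), 9.727579116821289)
['top'] [ 0.5275 -0.0025 -0.2125] 2.0460689045936395
['scene'] [-0.6167  0.1817  1.2667] 1.0
['top', 'scene'] [-0.7307  0.2491  1.7407] 2.0
top [[217.0, 671.0], [221.0, 694.0], [225.0, 716.0], [229.0, 738.0]]
scene [[390.0, -3.0], [387.0, -8.0], [384.0, -14.0], [381.0, -19.0]]
[ 0.5943614  -0.25117254  0.05      ]
[0.65028927 0.22115089 0.05      ]
```

```bash
python3 - <<'E'
from h import *
from scipy.optimize import minimize
cs,ms={}, {}
for n,u in (('top',(306.3,202.1)),('scene',(323,177.5))):
    bot.camera(n); cs[n]=cam(n); ms[n]=bot.outline_of(n,'lamp')[0]['region'].astype(np.uint8)
    g=atz(cs[n],u,.21); print(n,g,proj(cs[n],g),cs[n]['cx'],cs[n]['cy'],proj(cs[n],[0,0,0]))
S=4
x0=atz(cs['top'],(306.3,202.1),.205)[:2]
def cost(p,names):
    t=0
    for n in names:
        h=cv2.convexHull(proj(cs[n],lampbox(p)).astype(np.float32))
        m=np.zeros((400*S,640*S),np.uint8); cv2.fillConvexPoly(m,np.round((h+.5)*S).astype(np.int32),1)
        m=cv2.resize(m.astype(np.float32),(640,400),interpolation=cv2.INTER_AREA)
        t+=np.abs(m-ms[n]).sum()/ms[n].sum()
    return t
for names in (['top'],['scene'],['top','scene']):
    a=-.21;x,y=x0
    best=minimize(cost,[x,y,a],args=(names,),method='Nelder-Mead',options=dict(initial_simplex=[[x,y,a],[x-.01,y,a],[x,y+.01,a],[x,y,a+.05]],maxiter=150))
    print(names,np.round(best.x,4),best.fun)
p=best.x
for nme in ['top','scene']:
    print(nme,np.round(proj(cs[nme],W(p,[[-.02,s,.11] for s in(-.093,-.031,.031,.093)]))).tolist())
E
```

```text
top [ 0.6336569  -0.00893865  0.21      ] [[306.3 202.1]] 318.62276566330866 209.27092195013958 [[306.43249542 420.74001975]]
scene [ 0.64631267 -0.00468898  0.21      ] [[323.  177.5]] 314.90572339764327 200.45219954434657 [[330.57057865  98.71938765]]
['top'] [ 0.6279 -0.0057 -0.2143] 0.05353047182175623
['scene'] [ 0.63   -0.006  -0.2088] 0.10760206786850478
['top', 'scene'] [ 0.6282 -0.0057 -0.2144] 0.17748961444540653
top [[337.0, 221.0], [316.0, 216.0], [294.0, 211.0], [272.0, 207.0]]
scene [[289.0, 190.0], [313.0, 195.0], [337.0, 199.0], [362.0, 204.0]]
```

Both fits agree: rack at about (0.629, -0.006), yaw -0.2125. The projected caps match the pictures in this order from +y: white, red, yellow, blue. I'll move to a leaned standoff and look with the wrist camera.

```bash
cat >> h.py <<'E'
P=np.array([.629,-.006,-.2125])
def tgt(x,y,z,phi,p=None):
    p=P if p is None else p
    ph=np.radians(phi); t=np.array([np.sin(ph),0,-np.cos(ph)]); yy=np.array([0,1.,0]); M=Rz(p[2])@np.c_[np.cross(yy,t),yy,t]
    return W(p,[x,y,z])[0],M
def rows(targets,start=None):  # list of (x,y,z,phi) for TCP in rack frame (m), from pose now
    if start is None:
        o=bot.get_obs(); x0=np.array(o['eef_pos']); R0=R.from_quat(o['tool_rot']).as_matrix()
    else: x0,R0=tgt(*start)
    for T in targets:
        x,M=tgt(*T); d=R0.T@(x-x0)/.05; w=np.degrees(R.from_matrix(R0.T@M).as_rotvec())/5
        print(T,'d',np.round(d,3).tolist(),'w',np.round(w,2).tolist())
def here():
    o=bot.get_obs(); x=(np.array(o['eef_pos'])-[P[0],P[1],0])@Rz(P[2]); M=Rz(P[2]).T@R.from_quat(o['tool_rot']).as_matrix()
    print('t',round(o['clock'],2),'tcp mm',np.round(x*1000,1),'phi',round(np.degrees(np.arctan2(M[0,2],-M[2,2])),1),'yerr',np.round(np.degrees(M[[0,2],1]),1),'F',np.round(o['ft_force'],1),'w',round(o['grip_width']*1000,1),'g',round(o['grasp_force'],1))
E
python3 -c "
from h import *
rows([(-.172,0,.215,60)]);here()"
```

```text
(-0.172, 0, 0.215, 60) d [-8.604, -6.639, 0.546] w [-0.57, -11.99, -0.98]
t 1.7 tcp mm [-569.   371.   242.3] phi -0.0 yerr [ 5.4 -0. ] F [-0.2 -0.  -0.6] w 85.3 g 0.0
```

Emit:
{"fn": "drive_tool", "kwargs": {
  "rows": [
    {"dx": -8.6,"dy": -6.64,"dz": 0.55,"wx": -0.57,"wy": -12,"wz": -1,"hand": 32},
    {"dx": -8.6,"dy": -6.64,"dz": 0.55,"wx": -0.57,"wy": -12,"wz": -1,"hand": 32},
    {"dx": -8.6,"dy": -6.64,"dz": 0.55,"wx": -0.57,"wy": -12,"wz": -1,"hand": 32},
    {"dx": -8.6,"dy": -6.64,"dz": 0.55,"wx": -0.57,"wy": -12,"wz": -1,"hand": 32},
    {"dx": -8.6,"dy": -6.64,"dz": 0.55,"wx": -0.57,"wy": -12,"wz": -1,"hand": 32},
    {"dx": -8.6,"dy": -6.64,"dz": 0.55,"wx": -0.57,"wy": -12,"wz": -1,"hand": 32},
    {"dx": -8.6,"dy": -6.64,"dz": 0.55,"wx": -0.57,"wy": -12,"wz": -1,"hand": 32},
    {"dx": -8.6,"dy": -6.64,"dz": 0.55,"wx": -0.57,"wy": -12,"wz": -1,"hand": 32},
    {"dx": -8.6,"dy": -6.64,"dz": 0.55,"wx": -0.57,"wy": -12,"wz": -1,"hand": 32},
    {"dx": -8.6,"dy": -6.64,"dz": 0.55,"wx": -0.57,"wy": -12,"wz": -1,"hand": 32},
    {"dx": -8.6,"dy": -6.64,"dz": 0.55,"wx": -0.57,"wy": -12,"wz": -1,"hand": 32},
    {"dx": -8.6,"dy": -6.64,"dz": 0.55,"wx": -0.57,"wy": -12,"wz": -1,"hand": 32},
    {"dx": -8.6,"dy": -6.64,"dz": 0.55,"wx": -0.57,"wy": -12,"wz": -1,"hand": 32},
    {"dx": -8.6,"dy": -6.64,"dz": 0.55,"wx": -0.57,"wy": -12,"wz": -1,"hand": 32},
    {"dx": -8.6,"dy": -6.64,"dz": 0.55,"wx": -0.57,"wy": -12,"wz": -1,"hand": 32},
    {"dx": -8.6,"dy": -6.64,"dz": 0.55,"wx": -0.57,"wy": -12,"wz": -1,"hand": 32}
  ]
}}

```text
clock: 3.3
eef_pos: [0.4646, 0.0353, 0.2209]
tool_rot: [0.09, 0.863, -0.053, 0.494]
ft_force: [0.5, 0.4, 0.7]
grip_width: 0.0317
grasp_force: 0.0
```

```bash
cat >> h.py <<'E'
def cappt(a,r,h): # rack xz offsets from hinge -> (x,z) ; r along cap, h normal
    u=np.array([-.866,-.5]); ax=np.array([-.5,.866])
    return (np.cos(a)*u+np.sin(a)*ax)*r+(-np.sin(a)*u+np.cos(a)*ax)*h
Y=dict(blue=-.093,yellow=-.031,red=.031,white=.093)
E
python3 - <<'E'
from h import *
here(); c=cam('wrist'); im=bot.camera('wrist')
cv2.imwrite('pics/w1raw.png',im[...,::-1])
for k in Y:
  for t in ('cap_','tab_'):
    print(t+k,[(round(float(d['score']),2),np.round(d['extent']).astype(int).tolist()) for d in bot.look_for('wrist',t+k)[:2]])
v=im[...,::-1].copy()
for k,y in Y.items():
    for a,col in ((0,(0,255,0)),(1.2,(255,0,255)),(1.75,(255,255,0))):
        q=cappt(a,53,2.5)/1000; b=cappt(a,0,0)/1000
        uv=proj(c,W(P,[[q[0],y,q[1]+.1],[0,y,.1]])); print(k,a,np.round(uv).tolist())
        cv2.circle(v,tuple(int(i) for i in uv[0]),3,col,1); cv2.circle(v,tuple(int(i) for i in uv[1]),2,(0,0,255),-1)
cv2.imwrite('pics/w1.png',v)
E
```

```text
t 3.3 tcp mm [-169.4    5.7  220.9] phi 59.5 yerr [-0.1 -0.2] F [0.5 0.4 0.7] w 31.7 g 0.0
cap_blue [(0.82, [232, 143, 32, 42]), (0.52, [130, 126, 40, 69])]
tab_blue [(0.82, [231, 142, 32, 43])]
cap_yellow [(0.73, [284, 170, 27, 23]), (0.55, [233, 142, 30, 42])]
tab_yellow [(0.91, [287, 170, 28, 23]), (0.35, [341, 180, 30, 33])]
cap_red [(0.62, [342, 180, 23, 37])]
tab_red [(0.84, [339, 179, 28, 42])]
cap_white [(0.59, [396, 143, 28, 41]), (0.53, [286, 170, 24, 16])]
tab_white [(0.96, [397, 144, 33, 42]), (0.48, [233, 140, 29, 50])]
blue 0 [[229.0, 123.0], [239.0, 161.0]]
blue 1.2 [[226.0, 179.0], [239.0, 161.0]]
blue 1.75 [[232.0, 199.0], [239.0, 161.0]]
yellow 0 [[287.0, 123.0], [291.0, 161.0]]
yellow 1.2 [[286.0, 179.0], [291.0, 161.0]]
yellow 1.75 [[288.0, 199.0], [291.0, 161.0]]
red 0 [[346.0, 123.0], [343.0, 161.0]]
red 1.2 [[346.0, 179.0], [343.0, 161.0]]
red 1.75 [[344.0, 199.0], [343.0, 161.0]]
white 0 [[404.0, 124.0], [394.0, 162.0]]
white 1.2 [[406.0, 179.0], [394.0, 162.0]]
white 1.75 [[401.0, 200.0], [394.0, 162.0]]
```

View pics/w1.png

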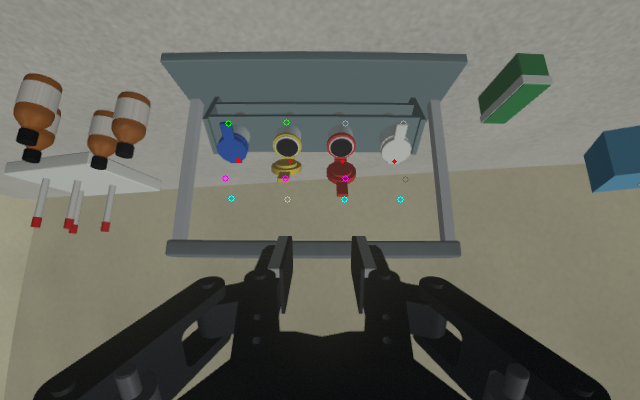

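The wrist picture is inverted, with the lamp at the bottom. Tab tips: blue (226,124) and white (403,124) shut, yellow (285,181) at about 1.25 rad, red (342,197) at about 1.7 rad. Model points sit about 2 px too far right, so I'm shifting rack y by -2 mm. I'll go to the yellow tab first.

```bash
cat >> h.py <<'E'
P[:2]+=Rz(P[2])[:2,:2]@[0,-.0023]
def capT(k,a,r,h,phi,back=0):
    q=cappt(a,r,h)/1000; ph=np.radians(phi); return (q[0]-back*np.sin(ph),Y[k],.1+q[1]+back*np.cos(ph),phi)
E
python3 -c "
from h import *
rows([capT('yellow',1.25,52,2.5,60,.06)]);here()"
```

```text
(np.float64(-0.08917432220578453), -0.031, np.float64(0.16640519764532402), 60) d [0.141, -0.746, 1.927] w [-0.02, -0.09, 0.02]
t 3.75 tcp mm [-168.6    6.5  221.2] phi 59.6 yerr [ 0.1 -0.2] F [ 0.6 -0.1 -0.4] w 32.2 g 0.0
```

Emit:
{"fn": "drive_tool", "kwargs": {
  "rows": [
    {"dx": 0.14,"dy": -0.75,"dz": 1.0,"hand": 32},
    {"dx": 0.14,"dy": -0.75,"dz": 1.93,"hand": 32},
    {"dx": 0.14,"dy": -0.75,"dz": 1.93,"hand": 32},
    {"dx": 0.14,"dy": -0.75,"dz": 1.93,"hand": 32},
    {"dx": 0.14,"dy": -0.75,"dz": 1.93,"hand": 32}
  ]
}}

```text
invalid input at $.rows[0]: expected keys dx, dy, dz, wx, wy, wz, hand
```

```bash
python3 - <<'E'
from h import *
here(); c=cam('wrist'); im=bot.camera('wrist')
for k in Y:
  for t in ('tab_',):
    print(t+k,[(round(float(d['score']),2),np.round(d['extent']).astype(int).tolist()) for d in bot.look_for('wrist',t+k)[:2]])
v=im[...,::-1].copy()
for k,y in Y.items():
    for a,col in ((0,(0,255,0)),(1.1,(255,0,255)),(1.3,(255,255,0)),(1.75,(255,255,255))):
        q=cappt(a,53,2.5)/1000
        uv=proj(c,W(P,[[q[0],y,q[1]+.1],[0,y,.1]])); print(k,a,np.round(uv).tolist())
        for i in range(2): cv2.circle(v,tuple(int(j) for j in uv[i]),[3,2][i],[col,(0,0,255)][i],1)
cv2.imwrite('pics/w2.png',v)
rows([capT('yellow',1.25,52,2.5,60)])
E
```

```text
t 3.75 tcp mm [-168.6    6.5  221.2] phi 59.6 yerr [ 0.1 -0.2] F [ 0.6 -0.1 -0.4] w 32.2 g 0.0
tab_blue [(0.74, [396, 142, 26, 42]), (0.63, [234, 142, 29, 43])]
tab_yellow [(0.8, [290, 171, 31, 25]), (0.58, [342, 178, 26, 39])]
tab_red [(0.7, [341, 177, 26, 42]), (0.45, [288, 169, 26, 22])]
tab_white [(0.68, [398, 144, 33, 42]), (0.35, [316, 156, 309, 213])]
blue 0 [[228.0, 123.0], [239.0, 161.0]]
blue 1.1 [[225.0, 173.0], [239.0, 161.0]]
blue 1.3 [[226.0, 183.0], [239.0, 161.0]]
blue 1.75 [[231.0, 199.0], [239.0, 161.0]]
yellow 0 [[286.0, 122.0], [290.0, 161.0]]
yellow 1.1 [[285.0, 173.0], [290.0, 161.0]]
yellow 1.3 [[286.0, 183.0], [290.0, 161.0]]
yellow 1.75 [[287.0, 199.0], [290.0, 161.0]]
red 0 [[345.0, 122.0], [342.0, 161.0]]
red 1.1 [[346.0, 173.0], [342.0, 161.0]]
red 1.3 [[345.0, 183.0], [342.0, 161.0]]
red 1.75 [[344.0, 199.0], [342.0, 161.0]]
white 0 [[404.0, 123.0], [394.0, 161.0]]
white 1.1 [[407.0, 174.0], [394.0, 161.0]]
white 1.3 [[405.0, 183.0], [394.0, 161.0]]
white 1.75 [[401.0, 199.0], [394.0, 161.0]]
(np.float64(-0.03721279797871822), -0.031, np.float64(0.13640519764532402), 60) d [0.134, -0.731, 3.125] w [-0.04, -0.09, 0.01]
```

View pics/w2.png

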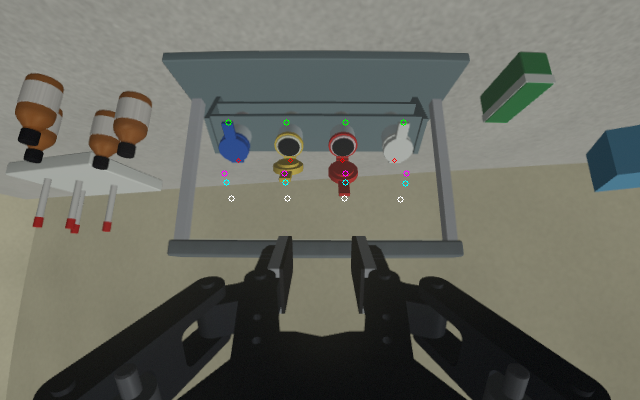

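The view is unchanged because the move was refused: every key is needed in each row. The model now lines up with the tabs: blue (228,123), white (403,124), yellow (286,181).

Emit:
{"fn": "drive_tool", "kwargs": {
  "rows": [
    {"dx": 0.14,"dy": -0.75,"dz": 1.0,"wx": 0,"wy": 0,"wz": 0,"hand": 32},
    {"dx": 0.14,"dy": -0.75,"dz": 1.93,"wx": 0,"wy": 0,"wz": 0,"hand": 32},
    {"dx": 0.14,"dy": -0.75,"dz": 1.93,"wx": 0,"wy": 0,"wz": 0,"hand": 32},
    {"dx": 0.14,"dy": -0.75,"dz": 1.93,"wx": 0,"wy": 0,"wz": 0,"hand": 32},
    {"dx": 0.14,"dy": -0.75,"dz": 1.93,"wx": 0,"wy": 0,"wz": 0,"hand": 32}
  ]
}}

```text
clock: 4.5
eef_pos: [0.5351, -0.0204, 0.1672]
tool_rot: [0.092, 0.863, -0.054, 0.493]
ft_force: [-0.2, 0.2, -0.3]
grip_width: 0.0317
grasp_force: 0.0
```

```bash
cat > look.py <<'E'
import sys
from h import *
n,k0,a0=sys.argv[1],sys.argv[2],float(sys.argv[3])
here(); c=cam('wrist'); im=bot.camera('wrist'); v=im[...,::-1].copy()
for k in (k0,):
    print([(round(float(d['score']),2),np.round(d['extent']).astype(int).tolist()) for d in bot.look_for('wrist','tab_'+k)[:2]])
for k,y in Y.items():
    for a,col in ((0,(0,255,0)),(a0-.15,(255,0,255)),(a0,(0,0,0)),(a0+.15,(255,255,0))):
        q=cappt(a,53,2.5)/1000
        uv=proj(c,W(P,[[q[0],y,q[1]+.1],[0,y,.1]]))
        if k==k0: print(k,a,np.round(uv).tolist())
        for i in range(2): cv2.circle(v,tuple(int(j) for j in uv[i]),[3,2][i],[col,(0,0,255)][i],1)
cv2.imwrite(f'pics/{n}.png',v)
E
python3 look.py w3 yellow 1.25; python3 -c "
from h import *
rows([capT('yellow',1.25,52,2.5,60)])"
```

```text
t 4.5 tcp mm [-88.8 -31.6 167.2] phi 59.5 yerr [ 0.1 -0.2] F [-0.2  0.2 -0.3] w 31.7 g 0.0
[(0.73, [109, 134, 55, 90]), (0.62, [323, 202, 39, 39])]
yellow 0 [[323.0, 134.0], [323.0, 185.0]]
yellow 1.1 [[323.0, 209.0], [323.0, 185.0]]
yellow 1.25 [[323.0, 219.0], [323.0, 185.0]]
yellow 1.4 [[323.0, 228.0], [323.0, 185.0]]
(np.float64(-0.03721279797871822), -0.031, np.float64(0.13640519764532402), 60) d [0.062, -0.0, 1.22] w [-0.02, -0.04, 0.0]
```

View pics/w3.png

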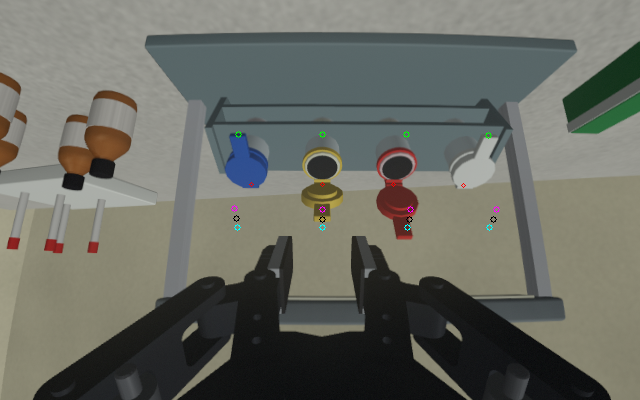

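Yellow tab tip is at (322,221), a ≈ 1.27, centred between the fingers. Advancing and pinching.

Emit:
{"fn": "drive_tool", "kwargs": {
  "rows": [
    {"dx": 0.06,"dy": 0,"dz": 0.6,"wx": 0,"wy": 0,"wz": 0,"hand": 32},
    {"dx": 0.06,"dy": 0,"dz": 1.2,"wx": 0,"wy": 0,"wz": 0,"hand": 32},
    {"dx": 0.06,"dy": 0,"dz": 1.2,"wx": 0,"wy": 0,"wz": 0,"hand": 8},
    {"dx": 0.06,"dy": 0,"dz": 1.2,"wx": 0,"wy": 0,"wz": 0,"hand": 8},
    {"dx": 0.06,"dy": 0,"dz": 1.2,"wx": 0,"wy": 0,"wz": 0,"hand": 8},
    {"dx": 0.06,"dy": 0,"dz": 1.2,"wx": 0,"wy": 0,"wz": 0,"hand": 8},
    {"dx": 0.06,"dy": 0,"dz": 1.2,"wx": 0,"wy": 0,"wz": 0,"hand": 8}
  ]
}}

```text
clock: 5.3
eef_pos: [0.5849, -0.0312, 0.1362]
tool_rot: [0.093, 0.862, -0.054, 0.495]
ft_force: [14.0, -4.9, -10.7]
grip_width: 0.0093
grasp_force: 56.4
```

```bash
python3 -c "
from h import *
here()
s=capT('yellow',1.26,52,2.5,60)
rows([capT('yellow',a,52,2.5,60) for a in (1.26,1.1,.95,.8,.65,.5,.35,.2,.1,0,-.04)],s)"
```

```text
t 5.3 tcp mm [-37.8 -31.6 136.2] phi 59.7 yerr [ 0.2 -0.1] F [ 14.   -4.9 -10.7] w 9.3 g 56.4
(np.float64(-0.036846891445373925), -0.031, np.float64(0.13677549917829573), 60) d [0.0, 0.0, 0.0] w [0.0, 0.0, 0.0]
(np.float64(-0.04223526311888288), -0.031, np.float64(0.13043539548418473), 60) d [0.164, -0.0, -0.03] w [0.0, 0.0, 0.0]
(np.float64(-0.046309215303222184), -0.031, np.float64(0.12378207995529014), 60) d [0.32, -0.0, -0.034] w [0.0, 0.0, 0.0]
(np.float64(-0.049343162348595634), -0.031, np.float64(0.11659467018172202), 60) d [0.475, -0.0, -0.015] w [0.0, 0.0, 0.0]
(np.float64(-0.05126896834516591), -0.031, np.float64(0.10903457989185864), 60) d [0.625, -0.0, 0.028] w [0.0, 0.0, 0.0]
(np.float64(-0.05204338384204141), -0.031, np.float64(0.10127159241502269), 60) d [0.767, -0.0, 0.092] w [0.0, 0.0, 0.0]
(np.float64(-0.05164901713670308), -0.031, np.float64(0.09348004771393592), 60) d [0.898, -0.0, 0.177] w [0.0, 0.0, 0.0]
(np.float64(-0.05009472485514862), -0.031, np.float64(0.08583492708501103), 60) d [1.015, 0.0, 0.28] w [0.0, 0.0, 0.0]
(np.float64(-0.04843031226317474), -0.031, np.float64(0.08090456590984677), 60) d [1.084, -0.0, 0.358] w [0.0, 0.0, 0.0]
(np.float64(-0.046282), -0.031, np.float64(0.07616500000000001), 60) d [1.144, -0.0, 0.443] w [0.0, 0.0, 0.0]
(np.float64(-0.04529183355614496), -0.031, np.float64(0.0743332790929098), 60) d [1.166, 0.0, 0.478] w [0.0, 0.0, 0.0]
```

Emit:
{"fn": "drive_tool", "kwargs": {
  "rows": [
    {"dx": 0.16,"dy": 0,"dz": -0.02,"wx": 0,"wy": 0,"wz": 0,"hand": 8},
    {"dx": 0.32,"dy": 0,"dz": -0.03,"wx": 0,"wy": 0,"wz": 0,"hand": 8},
    {"dx": 0.475,"dy": 0,"dz": -0.015,"wx": 0,"wy": 0,"wz": 0,"hand": 8},
    {"dx": 0.625,"dy": 0,"dz": 0.03,"wx": 0,"wy": 0,"wz": 0,"hand": 8},
    {"dx": 0.77,"dy": 0,"dz": 0.09,"wx": 0,"wy": 0,"wz": 0,"hand": 8},
    {"dx": 0.9,"dy": 0,"dz": 0.18,"wx": 0,"wy": 0,"wz": 0,"hand": 8},
    {"dx": 1.015,"dy": 0,"dz": 0.28,"wx": 0,"wy": 0,"wz": 0,"hand": 8},
    {"dx": 1.085,"dy": 0,"dz": 0.36,"wx": 0,"wy": 0,"wz": 0,"hand": 8},
    {"dx": 1.145,"dy": 0,"dz": 0.44,"wx": 0,"wy": 0,"wz": 0,"hand": 8},
    {"dx": 1.165,"dy": 0,"dz": 0.48,"wx": 0,"wy": 0,"wz": 0,"hand": 8},
    {"dx": 1.165,"dy": 0,"dz": 0.48,"wx": 0,"wy": 0,"wz": 0,"hand": 8}
  ]
}}

```text
clock: 6.4
eef_pos: [0.5753, -0.0292, 0.075]
tool_rot: [0.092, 0.862, -0.054, 0.496]
ft_force: [-2.4, -4.4, 2.3]
grip_width: 0.0091
grasp_force: 59.6
```

```bash
python3 look.py w4 yellow 0.2
```

```text
t 6.4 tcp mm [-47.6 -31.7  75. ] phi 59.8 yerr [ 0.1 -0.1] F [-2.4 -4.4  2.3] w 9.1 g 59.6
[(0.94, [322, 284, 17, 46])]
yellow 0 [[323.0, 261.0], [322.0, 300.0]]
yellow 0.05000000000000002 [[323.0, 265.0], [322.0, 300.0]]
yellow 0.2 [[323.0, 281.0], [322.0, 300.0]]
yellow 0.35 [[323.0, 297.0], [322.0, 300.0]]
```

View pics/w4.png

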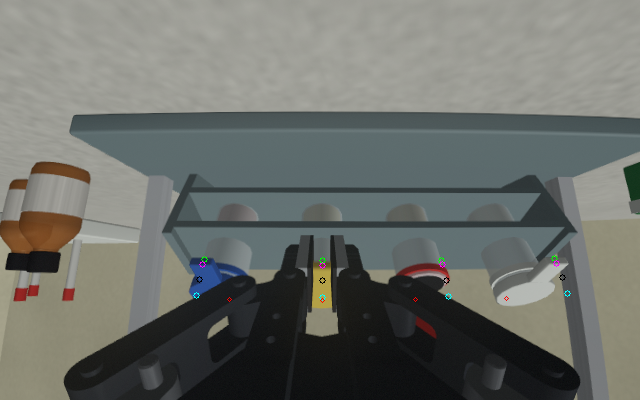

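Yellow tab is between the fingers with its tip near (322,262), matching the shut position. I'll nudge it down while pinched, release, back off and go to red.

```bash
python3 -c "
from h import *
s=capT('yellow',-.06,52,2.5,60)
rows([capT('yellow',-.06,52,2.5,60,.075),capT('red',1.7,52,2.5,60,.07)],s)"
```

```text
(np.float64(-0.10972138057867645), -0.031, np.float64(0.11093263598276276), 60) d [0.0, -0.0, -1.5] w [0.0, 0.0, 0.0]
(np.float64(-0.07829492813705982), 0.031, np.float64(0.183967239278895), 60) d [-1.579, 1.24, -1.686] w [0.0, 0.0, 0.0]
```

Emit:
{"fn": "drive_tool", "kwargs": {
  "rows": [
    {"dx": 0.03,"dy": 0,"dz": 0.05,"wx": 0,"wy": 0,"wz": 0,"hand": 8},
    {"dx": 0.04,"dy": 0,"dz": 0.07,"wx": 0,"wy": 0,"wz": 0,"hand": 8},
    {"dx": 0.04,"dy": 0,"dz": 0.07,"wx": 0,"wy": 0,"wz": 0,"hand": 8},
    {"dx": 0.04,"dy": 0,"dz": 0.07,"wx": 0,"wy": 0,"wz": 0,"hand": 8}
  ]
}}

```text
clock: 6.9
eef_pos: [0.5776, -0.0296, 0.0731]
tool_rot: [0.093, 0.861, -0.054, 0.497]
ft_force: [-8.3, 1.1, 13.5]
grip_width: 0.0089
grasp_force: 62.0
```

Emit:
{"fn": "drive_tool", "kwargs": {
  "rows": [
    {"dx": 0,"dy": 0,"dz": 0,"wx": 0,"wy": 0,"wz": 0,"hand": 32},
    {"dx": 0,"dy": 0,"dz": 0,"wx": 0,"wy": 0,"wz": 0,"hand": 32},
    {"dx": 0,"dy": 0,"dz": 0,"wx": 0,"wy": 0,"wz": 0,"hand": 32},
    {"dx": 0,"dy": 0,"dz": -0.5,"wx": 0,"wy": 0,"wz": 0,"hand": 32},
    {"dx": 0,"dy": 0,"dz": -1.2,"wx": 0,"wy": 0,"wz": 0,"hand": 32},
    {"dx": 0,"dy": 0,"dz": -1.5,"wx": 0,"wy": 0,"wz": 0,"hand": 32},
    {"dx": 0,"dy": 0,"dz": -1.5,"wx": 0,"wy": 0,"wz": 0,"hand": 32}
  ]
}}

```text
clock: 7.6
eef_pos: [0.5459, -0.0084, 0.1211]
tool_rot: [0.096, 0.869, -0.057, 0.482]
ft_force: [0.9, 0.8, 1.0]
grip_width: 0.0318
grasp_force: 0.0
```

```bash
python3 -c "
from h import *
here()
rows([capT('red',1.7,52,2.5,60,.07)])"
```

```text
t 7.6 tcp mm [-80.7 -17.6 121.1] phi 58.1 yerr [ 0.6 -0.4] F [0.9 0.8 1. ] w 31.8 g 0.0
(np.float64(-0.07829492813705982), 0.031, np.float64(0.183967239278895), 60) d [-1.092, 0.963, -0.637] w [-0.15, -0.39, 0.01]
```

```bash
python3 -c "
from h import *
o=bot.get_obs();print(np.round(o['joint_pos'],3),np.round(o['joint_vel'],3))"; python3 look.py w5 yellow 0.1
```

```text
[ 0.155  0.283 -1.087 -0.779 -0.323  0.201] [-0.017  0.064  0.008 -0.065  0.012 -0.009]
t 7.6 tcp mm [-80.7 -17.6 121.1] phi 58.1 yerr [ 0.6 -0.4] F [0.9 0.8 1. ] w 31.8 g 0.0
[(0.64, [303, 217, 41, 57]), (0.29, [391, 258, 31, 37])]
yellow 0 [[302.0, 193.0], [306.0, 239.0]]
yellow -0.04999999999999999 [[303.0, 191.0], [306.0, 239.0]]
yellow 0.1 [[302.0, 199.0], [306.0, 239.0]]
yellow 0.25 [[301.0, 210.0], [306.0, 239.0]]
```

View pics/w5.png

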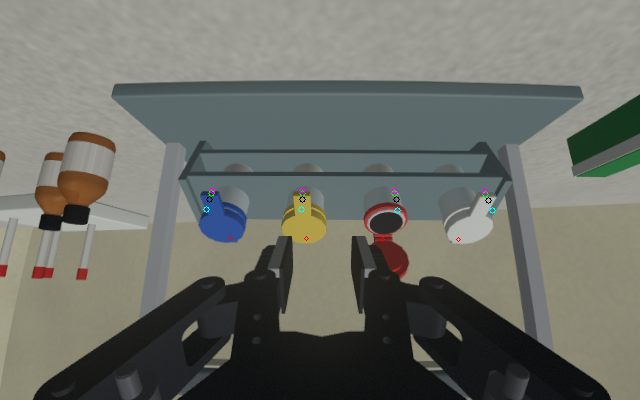

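Yellow's cap is flat, with its tip near (300,191), like blue and white. The retreat was cut short by joint 3's limit (-1.09), so I'll go up to the red pre-pose instead.

Emit:
{"fn": "drive_tool", "kwargs": {
  "rows": [
    {"dx": -0.6,"dy": 0.2,"dz": -0.35,"wx": -0.1,"wy": -0.2,"wz": 0,"hand": 32},
    {"dx": -1.09,"dy": 0.96,"dz": -0.64,"wx": -0.15,"wy": -0.39,"wz": 0,"hand": 32},
    {"dx": -1.09,"dy": 0.96,"dz": -0.64,"wx": -0.15,"wy": -0.39,"wz": 0,"hand": 32},
    {"dx": -1.09,"dy": 0.96,"dz": -0.64,"wx": -0.15,"wy": -0.39,"wz": 0,"hand": 32},
    {"dx": -1.09,"dy": 0.96,"dz": -0.64,"wx": -0.15,"wy": -0.39,"wz": 0,"hand": 32}
  ]
}}

```text
clock: 8.2
eef_pos: [0.5575, 0.0367, 0.1792]
tool_rot: [0.092, 0.863, -0.055, 0.494]
ft_force: [0.5, -0.2, -0.4]
grip_width: 0.0316
grasp_force: 0.0
```

```bash
python3 look.py w6 red 1.65;python3 -c "
from h import *
o=bot.get_obs();print(np.round(o['joint_pos'],3))
rows([capT('red',1.7,52,2.5,60,.07)]);rows([capT('red',1.7,52,2.5,60)])"
```

```text
t 8.2 tcp mm [-78.9  29.  179.2] phi 59.6 yerr [ 0.1 -0.2] F [ 0.5 -0.2 -0.4] w 31.6 g 0.0
[(0.59, [322, 193, 41, 56])]
red 0 [[325.0, 113.0], [324.0, 168.0]]
red 1.5 [[325.0, 214.0], [324.0, 168.0]]
red 1.65 [[324.0, 220.0], [324.0, 168.0]]
red 1.7999999999999998 [[324.0, 225.0], [324.0, 168.0]]
[ 0.284  0.119 -0.991 -0.52  -0.428  0.266]
(np.float64(-0.07829492813705982), 0.031, np.float64(0.183967239278895), 60) d [-0.092, 0.051, -0.038] w [-0.05, -0.08, 0.03]
(np.float64(-0.01767314987214912), 0.031, np.float64(0.148967239278895), 60) d [-0.102, 0.057, 1.362] w [-0.05, -0.08, 0.03]
```

View pics/w6.png

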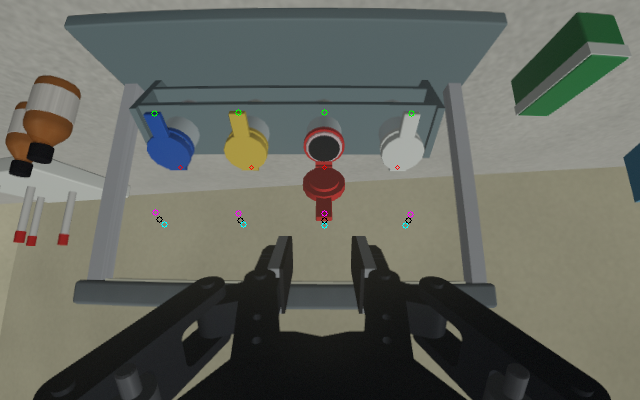

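Red tab tip is at (324,220), a ≈ 1.65, nearly centred. Yellow's tip at (239,114) confirms it is shut. Advancing on red.

Emit:
{"fn": "drive_tool", "kwargs": {
  "rows": [
    {"dx": -0.08,"dy": 0.05,"dz": 0.7,"wx": 0,"wy": 0,"wz": 0,"hand": 32},
    {"dx": -0.08,"dy": 0.05,"dz": 1.35,"wx": 0,"wy": 0,"wz": 0,"hand": 32},
    {"dx": -0.08,"dy": 0.05,"dz": 1.35,"wx": 0,"wy": 0,"wz": 0,"hand": 32},
    {"dx": -0.08,"dy": 0.05,"dz": 1.35,"wx": 0,"wy": 0,"wz": 0,"hand": 8},
    {"dx": -0.08,"dy": 0.05,"dz": 1.35,"wx": 0,"wy": 0,"wz": 0,"hand": 8},
    {"dx": -0.08,"dy": 0.05,"dz": 1.35,"wx": 0,"wy": 0,"wz": 0,"hand": 8},
    {"dx": -0.08,"dy": 0.05,"dz": 1.35,"wx": 0,"wy": 0,"wz": 0,"hand": 8},
    {"dx": -0.08,"dy": 0.05,"dz": 1.35,"wx": 0,"wy": 0,"wz": 0,"hand": 8}
  ]
}}

```text
clock: 9.1
eef_pos: [0.6156, 0.0257, 0.1488]
tool_rot: [0.092, 0.863, -0.056, 0.493]
ft_force: [5.8, -5.2, -9.7]
grip_width: 0.0092
grasp_force: 58.3
```

```bash
python3 -c "
from h import *
here()
s=capT('red',1.67,52,2.5,60)
rows([capT('red',a,52,2.5,60) for a in (1.67,1.5,1.35,1.2,1.05,.9,.75,.6,.45,.3,.15,.05,-.03,-.08)],s)"
```

```text
t 9.1 tcp mm [-19.8  30.4 148.8] phi 59.5 yerr [ 0.2 -0.3] F [ 5.8 -5.2 -9.7] w 9.2 g 58.3
(np.float64(-0.019133994386863314), 0.031, np.float64(0.14841509070324543), 60) d [0.0, 0.0, 0.0] w [0.0, 0.0, 0.0]
(np.float64(-0.027049152173292266), 0.031, np.float64(0.14448004176825915), 60) d [0.147, 0.0, -0.098] w [0.0, 0.0, 0.0]
(np.float64(-0.03339243372583856), 0.031, np.float64(0.1399384040600708), 60) d [0.289, 0.0, -0.162] w [0.0, 0.0, 0.0]
(np.float64(-0.03898579320671825), 0.031, np.float64(0.13449983589878367), 60) d [0.44, 0.0, -0.205] w [0.0, 0.0, 0.0]
(np.float64(-0.043703615820558296), 0.031, np.float64(0.128286475800443), 60) d [0.594, -0.0, -0.224] w [0.0, 0.0, 0.0]
(np.float64(-0.04743994944247396), 0.031, np.float64(0.12143786243764791), 60) d [0.75, 0.0, -0.221] w [0.0, 0.0, 0.0]
(np.float64(-0.05011088407437435), 0.031, np.float64(0.11410780090179244), 60) d [0.904, 0.0, -0.193] w [0.0, 0.0, 0.0]
(np.float64(-0.051656436282620406), 0.031, np.float64(0.10646090857229686), 60) d [1.052, 0.0, -0.144] w [0.0, 0.0, 0.0]
(np.float64(-0.05204189629662776), 0.031, np.float64(0.09866891816515991), 60) d [1.191, 0.0, -0.073] w [0.0, 0.0, 0.0]
(np.float64(-0.05125860751548432), 0.031, np.float64(0.0909068209863913), 60) d [1.317, -0.0, 0.019] w [0.0, 0.0, 0.0]
(np.float64(-0.04932416091654414), 0.031, np.float64(0.08334893700453755), 60) d [1.429, 0.0, 0.128] w [0.0, 0.0, 0.0]
(np.float64(-0.047415413051166456), 0.031, np.float64(0.07850792345567152), 60) d [1.494, 0.0, 0.209] w [0.0, 0.0, 0.0]
(np.float64(-0.04554623191464416), 0.031, np.float64(0.07478747320522099), 60) d [1.539, -0.0, 0.279] w [0.0, 0.0, 0.0]
(np.float64(-0.04422920984034261), 0.031, np.float64(0.07254261946399582), 60) d [1.565, 0.0, 0.324] w [0.0, 0.0, 0.0]
```

Emit:
{"fn": "drive_tool", "kwargs": {
  "rows": [
    {"dx": 0.15,"dy": 0,"dz": -0.1,"wx": 0,"wy": 0,"wz": 0,"hand": 8},
    {"dx": 0.29,"dy": 0,"dz": -0.16,"wx": 0,"wy": 0,"wz": 0,"hand": 8},
    {"dx": 0.44,"dy": 0,"dz": -0.205,"wx": 0,"wy": 0,"wz": 0,"hand": 8},
    {"dx": 0.595,"dy": 0,"dz": -0.225,"wx": 0,"wy": 0,"wz": 0,"hand": 8},
    {"dx": 0.75,"dy": 0,"dz": -0.22,"wx": 0,"wy": 0,"wz": 0,"hand": 8},
    {"dx": 0.905,"dy": 0,"dz": -0.195,"wx": 0,"wy": 0,"wz": 0,"hand": 8},
    {"dx": 1.05,"dy": 0,"dz": -0.145,"wx": 0,"wy": 0,"wz": 0,"hand": 8},
    {"dx": 1.19,"dy": 0,"dz": -0.075,"wx": 0,"wy": 0,"wz": 0,"hand": 8},
    {"dx": 1.32,"dy": 0,"dz": 0.02,"wx": 0,"wy": 0,"wz": 0,"hand": 8},
    {"dx": 1.43,"dy": 0,"dz": 0.13,"wx": 0,"wy": 0,"wz": 0,"hand": 8},
    {"dx": 1.495,"dy": 0,"dz": 0.21,"wx": 0,"wy": 0,"wz": 0,"hand": 8},
    {"dx": 1.54,"dy": 0,"dz": 0.28,"wx": 0,"wy": 0,"wz": 0,"hand": 8},
    {"dx": 1.57,"dy": 0,"dz": 0.33,"wx": 0,"wy": 0,"wz": 0,"hand": 8},
    {"dx": 1.58,"dy": 0,"dz": 0.35,"wx": 0,"wy": 0,"wz": 0,"hand": 8},
    {"dx": 1.58,"dy": 0,"dz": 0.35,"wx": 0,"wy": 0,"wz": 0,"hand": 8}
  ]
}}

```text
clock: 10.6
eef_pos: [0.594, 0.0321, 0.0737]
tool_rot: [0.092, 0.862, -0.054, 0.496]
ft_force: [-0.5, 0.6, -0.1]
grip_width: 0.0077
grasp_force: 0.0
```

```bash
python3 look.py w7 red 0.1;python3 -c "
from h import *
o=bot.get_obs();print(np.round(o['joint_pos'],3))"
```

```text
t 10.6 tcp mm [-42.3  32.2  73.7] phi 59.8 yerr [ 0.1 -0.1] F [-0.5  0.6 -0.1] w 7.7 g 0.0
[(0.61, [319, 319, 32, 38])]
red 0 [[319.0, 263.0], [319.0, 303.0]]
red -0.04999999999999999 [[319.0, 258.0], [319.0, 303.0]]
red 0.1 [[319.0, 273.0], [319.0, 303.0]]
red 0.25 [[319.0, 289.0], [319.0, 303.0]]
[ 0.243  0.528 -1.003 -0.955 -0.392  0.241]
```

View pics/w7.png

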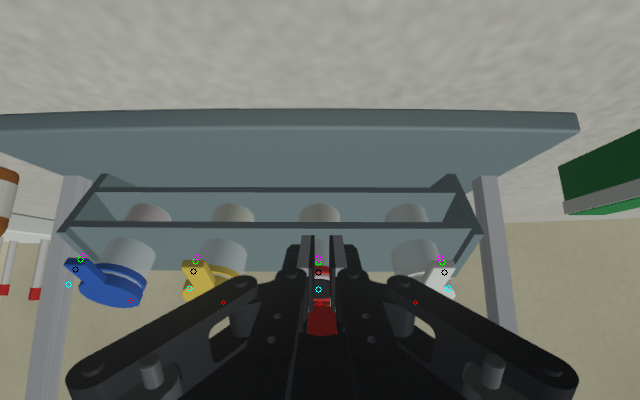

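Red slipped out part-way: the red cap shows at (320,320), above the closed fingers. I'll open, back off, rise and look.

Emit:
{"fn": "drive_tool", "kwargs": {
  "rows": [
    {"dx": 0,"dy": 0,"dz": 0,"wx": 0,"wy": 0,"wz": 0,"hand": 32},
    {"dx": 0,"dy": 0,"dz": -0.1,"wx": 0,"wy": 0,"wz": 0,"hand": 32},
    {"dx": 0,"dy": 0,"dz": -0.4,"wx": 0,"wy": 0,"wz": 0,"hand": 32},
    {"dx": 0,"dy": 0,"dz": -0.8,"wx": 0,"wy": 0,"wz": 0,"hand": 32},
    {"dx": -0.5,"dy": 0,"dz": -1.0,"wx": 0,"wy": 0,"wz": 0,"hand": 32},
    {"dx": -1.3,"dy": 0,"dz": -1.2,"wx": 0,"wy": 0,"wz": 0,"hand": 32},
    {"dx": -1.8,"dy": 0,"dz": -1.3,"wx": 0,"wy": 0,"wz": 0,"hand": 32},
    {"dx": -1.8,"dy": 0,"dz": -1.3,"wx": 0,"wy": 0,"wz": 0,"hand": 32},
    {"dx": -1.8,"dy": 0,"dz": -1.3,"wx": 0,"wy": 0,"wz": 0,"hand": 32}
  ]
}}

```text
clock: 11.6
eef_pos: [0.583, 0.0347, 0.1853]
tool_rot: [0.092, 0.862, -0.054, 0.496]
ft_force: [-0.8, -0.4, -0.6]
grip_width: 0.0319
grasp_force: 0.0
```

```bash
python3 look.py w8 red 1.0
```

```text
t 11.6 tcp mm [-53.5  32.4 185.3] phi 59.9 yerr [ 0.1 -0.1] F [-0.8 -0.4 -0.6] w 31.9 g 0.0
[(0.91, [316, 163, 50, 35])]
red 0 [[319.0, 82.0], [320.0, 148.0]]
red 0.85 [[319.0, 144.0], [320.0, 148.0]]
red 1.0 [[319.0, 158.0], [320.0, 148.0]]
red 1.15 [[319.0, 171.0], [320.0, 148.0]]
```

View pics/w8.png

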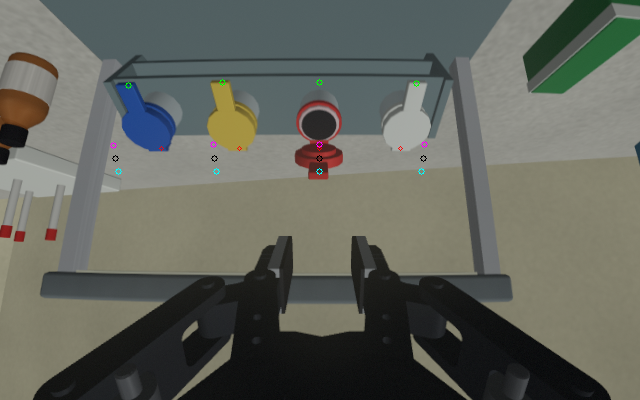

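Red is now at about 1.26 rad, tip at (318,180). Yellow was pinched successfully at that same angle, so I'll repeat that recipe.

```bash
python3 -c "
from h import *
rows([capT('red',1.26,50.5,2.5,60,.05),capT('red',1.26,50.5,2.5,60)])"
```

```text
(np.float64(-0.07903683771441958), 0.031, np.float64(0.1607680965058534), 60) d [0.621, -0.017, -0.201] w [-0.03, -0.07, 0.03]
(np.float64(-0.03573556752519764), 0.031, np.float64(0.13576809650585336), 60) d [0.614, -0.015, 0.799] w [-0.03, -0.07, 0.03]
```

Emit:
{"fn": "drive_tool", "kwargs": {
  "rows": [
    {"dx": 0.3,"dy": -0.03,"dz": -0.3,"wx": 0,"wy": -0.05,"wz": 0,"hand": 32},
    {"dx": 0.61,"dy": -0.03,"dz": -0.2,"wx": 0,"wy": -0.05,"wz": 0,"hand": 32},
    {"dx": 0.61,"dy": -0.03,"dz": -0.2,"wx": 0,"wy": -0.05,"wz": 0,"hand": 32},
    {"dx": 0.61,"dy": -0.03,"dz": 0.3,"wx": 0,"wy": -0.05,"wz": 0,"hand": 32},
    {"dx": 0.61,"dy": -0.03,"dz": 0.8,"wx": 0,"wy": -0.05,"wz": 0,"hand": 32},
    {"dx": 0.61,"dy": -0.03,"dz": 0.8,"wx": 0,"wy": -0.05,"wz": 0,"hand": 32},
    {"dx": 0.61,"dy": -0.03,"dz": 0.8,"wx": 0,"wy": -0.05,"wz": 0,"hand": 8},
    {"dx": 0.61,"dy": -0.03,"dz": 0.8,"wx": 0,"wy": -0.05,"wz": 0,"hand": 8},
    {"dx": 0.61,"dy": -0.03,"dz": 0.8,"wx": 0,"wy": -0.05,"wz": 0,"hand": 8},
    {"dx": 0.61,"dy": -0.03,"dz": 0.8,"wx": 0,"wy": -0.05,"wz": 0,"hand": 8},
    {"dx": 0.61,"dy": -0.03,"dz": 0.8,"wx": 0,"wy": -0.05,"wz": 0,"hand": 8}
  ]
}}

```text
clock: 12.8
eef_pos: [0.6006, 0.0287, 0.137]
tool_rot: [0.092, 0.862, -0.055, 0.496]
ft_force: [6.0, -2.6, -6.6]
grip_width: 0.0089
grasp_force: 58.4
```

```bash
python3 -c "
from h import *
here()"
```

```text
t 12.8 tcp mm [-35.1  30.2 137. ] phi 59.9 yerr [ 0.1 -0.2] F [ 6.  -2.6 -6.6] w 8.9 g 58.4
```

Emit:
{"fn": "drive_tool", "kwargs": {
  "rows": [
    {"dx": 0.16,"dy": 0,"dz": -0.02,"wx": 0,"wy": 0,"wz": 0,"hand": 8},
    {"dx": 0.31,"dy": 0,"dz": -0.03,"wx": 0,"wy": 0,"wz": 0,"hand": 8},
    {"dx": 0.465,"dy": 0,"dz": -0.015,"wx": 0,"wy": 0,"wz": 0,"hand": 8},
    {"dx": 0.61,"dy": 0,"dz": 0.03,"wx": 0,"wy": 0,"wz": 0,"hand": 8},
    {"dx": 0.75,"dy": 0,"dz": 0.09,"wx": 0,"wy": 0,"wz": 0,"hand": 8},
    {"dx": 0.88,"dy": 0,"dz": 0.175,"wx": 0,"wy": 0,"wz": 0,"hand": 8},
    {"dx": 1.0,"dy": 0,"dz": 0.275,"wx": 0,"wy": 0,"wz": 0,"hand": 8},
    {"dx": 1.065,"dy": 0,"dz": 0.35,"wx": 0,"wy": 0,"wz": 0,"hand": 8},
    {"dx": 1.125,"dy": 0,"dz": 0.43,"wx": 0,"wy": 0,"wz": 0,"hand": 8},
    {"dx": 1.16,"dy": 0,"dz": 0.48,"wx": 0,"wy": 0,"wz": 0,"hand": 8},
    {"dx": 1.19,"dy": 0,"dz": 0.53,"wx": 0,"wy": 0,"wz": 0,"hand": 8},
    {"dx": 1.2,"dy": 0,"dz": 0.55,"wx": 0,"wy": 0,"wz": 0,"hand": 8},
    {"dx": 1.2,"dy": 0,"dz": 0.55,"wx": 0,"wy": 0,"wz": 0,"hand": 8}
  ]
}}

```text
clock: 14.1
eef_pos: [0.5957, 0.0302, 0.072]
tool_rot: [0.092, 0.861, -0.054, 0.497]
ft_force: [0.1, -0.6, -0.5]
grip_width: 0.0084
grasp_force: 0.0
```

```bash
python3 look.py w9 red 0.1
```

```text
t 14.1 tcp mm [-40.1  30.6  72. ] phi 60.1 yerr [ 0.1 -0.1] F [ 0.1 -0.6 -0.5] w 8.4 g 0.0
[(0.64, [319, 321, 31, 30])]
red 0 [[322.0, 267.0], [322.0, 306.0]]
red -0.04999999999999999 [[322.0, 262.0], [322.0, 306.0]]
red 0.1 [[322.0, 277.0], [322.0, 306.0]]
red 0.25 [[322.0, 294.0], [322.0, 306.0]]
```

It slipped again, since red resists the pinch. Plan: with closed fingers, come over the tab and push the cap's back face down. First back off and estimate the angle.

Emit:
{"fn": "drive_tool", "kwargs": {
  "rows": [
    {"dx": 0,"dy": 0,"dz": 0,"wx": 0,"wy": 0,"wz": 0,"hand": 32},
    {"dx": 0,"dy": 0,"dz": -0.1,"wx": 0,"wy": 0,"wz": 0,"hand": 32},
    {"dx": 0,"dy": 0,"dz": -0.4,"wx": 0,"wy": 0,"wz": 0,"hand": 32},
    {"dx": 0,"dy": 0,"dz": -0.8,"wx": 0,"wy": 0,"wz": 0,"hand": 32},
    {"dx": -0.5,"dy": 0,"dz": -1.0,"wx": 0,"wy": 0,"wz": 0,"hand": 32},
    {"dx": -1.3,"dy": 0,"dz": -1.2,"wx": 0,"wy": 0,"wz": 0,"hand": 32},
    {"dx": -1.8,"dy": 0,"dz": -1.3,"wx": 0,"wy": 0,"wz": 0,"hand": 2},
    {"dx": -1.8,"dy": 0,"dz": -1.3,"wx": 0,"wy": 0,"wz": 0,"hand": 2},
    {"dx": -1.8,"dy": 0,"dz": -1.3,"wx": 0,"wy": 0,"wz": 0,"hand": 2},
    {"dx": -1.8,"dy": 0,"dz": -1.3,"wx": 0,"wy": 0,"wz": 0,"hand": 2}
  ]
}}

```text
clock: 15.2
eef_pos: [0.5832, 0.0326, 0.1807]
tool_rot: [0.091, 0.862, -0.055, 0.496]
ft_force: [-0.3, 0.0, -0.5]
grip_width: 0.0021
grasp_force: 0.0
```

```bash
cat >> h.py <<'E'
def cornT(k,a,r,h,phi=60): # TCP so that the finger's lower tip corner is at cap coords (r,h)
    ph=np.radians(phi); t=np.array([np.sin(ph),-np.cos(ph)]); tx=np.array([-np.cos(ph),-np.sin(ph)])
    q=(cappt(a,r,h)-11*tx-11*t)/1000; return (q[0],Y[k],.1+q[1],phi)
E
python3 look.py w10 red 1.0; python3 - <<'E'
from h import *
im=bot.camera('wrist'); c=cam('wrist')
for k in ('red','yellow'):
    for f in ('cap_','tab_'): print(f+k,[(round(float(d['score']),2),np.round(d['extent']).astype(int).tolist()) for d in bot.look_for('wrist',f+k)[:2]])
hsv=cv2.cvtColor(im,cv2.COLOR_RGB2HSV); m=((hsv[...,0]<6)|(hsv[...,0]>174))&(hsv[...,1]>150)&(hsv[...,2]>60); m[:,:270]=0;m[:,380:]=0
ys,xs=np.nonzero(m); print('red px rows',ys.min(),ys.max(),[(r,int((ys==r).sum())) for r in range(ys.min(),ys.max()+1,4)])
print('cols near tip',xs[ys>ys.max()-6].min(),xs[ys>ys.max()-6].max())
T=[cornT('red',1.35,36,22)]+[cornT('red',a,36,5) for a in (1.2,1.05,.9,.75,.6,.45,.3,.15,.05,-.05,-.1)]
rows(T[:1]); rows(T,T[0])
E
```

```text
t 15.2 tcp mm [-53.   30.4 180.7] phi 59.9 yerr [ 0.1 -0.2] F [-0.3  0.  -0.5] w 2.1 g 0.0
[(0.75, [321, 157, 47, 21]), (0.71, [410, 124, 54, 70])]
red 0 [[323.0, 88.0], [323.0, 153.0]]
red 0.85 [[323.0, 151.0], [323.0, 153.0]]
red 1.0 [[323.0, 165.0], [323.0, 153.0]]
red 1.15 [[323.0, 178.0], [323.0, 153.0]]
cap_red [(0.78, [323, 160, 44, 17])]
tab_red [(0.65, [320, 157, 47, 19])]
cap_yellow [(0.78, [233, 121, 48, 67])]
tab_yellow []
red px rows 108 167 [(108, 12), (112, 18), (116, 10), (120, 6), (124, 4), (128, 3), (132, 4), (136, 3), (140, 3), (144, 3), (148, 4), (152, 34), (156, 47), (160, 47), (164, 25)]
cols near tip 299 345
(np.float64(-0.012236644504031297), 0.031, np.float64(0.15640878281614787), 60) d [0.034, 0.006, 0.937] w [-0.03, -0.01, 0.02]
(np.float64(-0.012236644504031297), 0.031, np.float64(0.15640878281614787), 60) d [0.0, 0.0, 0.0] w [0.0, 0.0, 0.0]
(np.float64(-0.02897001348655727), 0.031, np.float64(0.141460197196965), 60) d [0.426, 0.0, -0.14] w [0.0, 0.0, 0.0]
(np.float64(-0.03264015754430084), 0.031, np.float64(0.13743582776205304), 60) d [0.533, -0.0, -0.164
[... 397 characters left out ...]
4029571491175809), 0.031, np.float64(0.11736506687919752), 60) d [0.957, -0.0, -0.096] w [0.0, 0.0, 0.0]
(np.float64(-0.040237952274483235), 0.031, np.float64(0.11191876811480907), 60) d [1.051, 0.0, -0.04] w [0.0, 0.0, 0.0]
(np.float64(-0.03936695353311708), 0.031, np.float64(0.10654225735542407), 60) d [1.135, -0.0, 0.029] w [0.0, 0.0, 0.0]
(np.float64(-0.038343408454619886), 0.031, np.float64(0.103056461886389), 60) d [1.185, -0.0, 0.081] w [0.0, 0.0, 0.0]
(np.float64(-0.036976977966759535), 0.031, np.float64(0.09969026487767028), 60) d [1.23, 0.0, 0.139] w [0.0, 0.0, 0.0]
(np.float64(-0.03616931690596948), 0.031, np.float64(0.09806258236327964), 60) d [1.25, 0.0, 0.169] w [0.0, 0.0, 0.0]
```

Emit:
{"fn": "drive_tool", "kwargs": {
  "rows": [
    {"dx": 0.03,"dy": 0,"dz": 0.5,"wx": 0,"wy": 0,"wz": 0,"hand": 2},
    {"dx": 0.03,"dy": 0,"dz": 0.94,"wx": 0,"wy": 0,"wz": 0,"hand": 2},
    {"dx": 0.2,"dy": 0,"dz": 0.9,"wx": 0,"wy": 0,"wz": 0,"hand": 2},
    {"dx": 0.46,"dy": 0,"dz": 0.8,"wx": 0,"wy": 0,"wz": 0,"hand": 2},
    {"dx": 0.56,"dy": 0,"dz": 0.78,"wx": 0,"wy": 0,"wz": 0,"hand": 2},
    {"dx": 0.67,"dy": 0,"dz": 0.77,"wx": 0,"wy": 0,"wz": 0,"hand": 2},
    {"dx": 0.78,"dy": 0,"dz": 0.78,"wx": 0,"wy": 0,"wz": 0,"hand": 2},
    {"dx": 0.89,"dy": 0,"dz": 0.8,"wx": 0,"wy": 0,"wz": 0,"hand": 2},
    {"dx": 0.99,"dy": 0,"dz": 0.84,"wx": 0,"wy": 0,"wz": 0,"hand": 2},
    {"dx": 1.08,"dy": 0,"dz": 0.9,"wx": 0,"wy": 0,"wz": 0,"hand": 2},
    {"dx": 1.165,"dy": 0,"dz": 0.97,"wx": 0,"wy": 0,"wz": 0,"hand": 2},
    {"dx": 1.215,"dy": 0,"dz": 1.02,"wx": 0,"wy": 0,"wz": 0,"hand": 2},
    {"dx": 1.25,"dy": 0,"dz": 1.06,"wx": 0,"wy": 0,"wz": 0,"hand": 2},
    {"dx": 1.27,"dy": 0,"dz": 1.08,"wx": 0,"wy": 0,"wz": 0,"hand": 2},
    {"dx": 1.27,"dy": 0,"dz": 1.08,"wx": 0,"wy": 0,"wz": 0,"hand": 2}
  ]
}}

```text
clock: 17.05
eef_pos: [0.599, 0.0297, 0.1005]
tool_rot: [0.092, 0.861, -0.054, 0.498]
ft_force: [-5.3, 1.2, 5.2]
grip_width: 0.0022
grasp_force: 3.4
```

```bash
python3 -c "
from h import *
here()"
```

```text
t 17.05 tcp mm [-36.9  30.8 100.5] phi 60.1 yerr [ 0.  -0.1] F [-5.3  1.2  5.2] w 2.2 g 3.4
```

Emit:
{"fn": "drive_tool", "kwargs": {
  "rows": [
    {"dx": 0.03,"dy": 0,"dz": 0.06,"wx": 0,"wy": 0,"wz": 0,"hand": 2},
    {"dx": 0.05,"dy": 0,"dz": 0.09,"wx": 0,"wy": 0,"wz": 0,"hand": 2},
    {"dx": 0.05,"dy": 0,"dz": 0.09,"wx": 0,"wy": 0,"wz": 0,"hand": 2}
  ]
}}

```text
clock: 17.35
eef_pos: [0.5996, 0.0295, 0.0997]
tool_rot: [0.092, 0.859, -0.054, 0.5]
ft_force: [-39.2, 9.3, 35.5]
grip_width: 0.0019
grasp_force: 24.9
```

Emit:
{"fn": "drive_tool", "kwargs": {
  "rows": [
    {"dx": -0.1,"dy": 0,"dz": -0.1,"wx": 0,"wy": 0,"wz": 0,"hand": 2},
    {"dx": -0.5,"dy": 0,"dz": -0.6,"wx": 0,"wy": 0,"wz": 0,"hand": 2},
    {"dx": -1.2,"dy": 0,"dz": -1.1,"wx": 0,"wy": 0,"wz": 0,"hand": 2},
    {"dx": -1.2,"dy": 0,"dz": -1.1,"wx": 0,"wy": 0,"wz": 0,"hand": 2},
    {"dx": -1.2,"dy": 0,"dz": -1.1,"wx": 0,"wy": 0,"wz": 0,"hand": 2}
  ]
}}

```text
clock: 17.85
eef_pos: [0.5856, 0.033, 0.1786]
tool_rot: [0.092, 0.86, -0.053, 0.5]
ft_force: [1.1, 0.0, 0.4]
grip_width: 0.0017
grasp_force: 0.0
```

```bash
cat > caps.py <<'E'
from h import *
here(); im=bot.camera('wrist'); c=cam('wrist')
for k in Y:
    b=[(round(float(d['score']),2),np.round(d['extent'],1).tolist()) for d in bot.look_for('wrist','cap_'+k)[:2]]
    print(k,[(s,'top/bottom',e[1]-e[3]/2,e[1]+e[3]/2,'col',e[0]) for s,e in b],[(a,np.round(proj(c,W(P,[[q[0],Y[k],q[1]+.1]]))[0],1).tolist()) for a in (0,.1) for q in [cappt(a,53,5)/1000]])
E
python3 caps.py; python3 -c "
from h import *
rows([cornT('yellow',.5,36,5),cornT('yellow',0,36,5)])"
```

```text
t 17.85 tcp mm [-50.6  31.3 178.6] phi 60.4 yerr [0.1 0. ] F [1.1 0.  0.4] w 1.7 g 0.0
blue [(0.65, 'top/bottom', 88.9, 159.5, 'col', 140.8)] [(0, [123.9, 96.7]), (0.1, [120.4, 101.9])]
yellow [(0.55, 'top/bottom', 85.6, 156.6, 'col', 229.3)] [(0, [220.9, 94.7]), (0.1, [219.0, 100.0])]
red [(0.82, 'top/bottom', 87.2, 157.60000000000002, 'col', 320.1)] [(0, [321.8, 94.1]), (0.1, [321.8, 99.4])]
white [(0.7, 'top/bottom', 88.60000000000001, 157.2, 'col', 408.2)] [(0, [422.9, 94.9]), (0.1, [424.8, 100.2])]
(np.float64(-0.04013349690856847), -0.031, np.float64(0.11917486025862258), 60) d [0.812, -1.223, 0.754] w [-0.04, -0.03, 0.03]
(np.float64(-0.03770227944162882), -0.031, np.float64(0.10135627944162884), 60) d [1.096, -1.222, 0.975] w [-0.04, -0.03, 0.03]
```

All four read shut. I'll also press yellow as insurance, the same way as red.

Emit:
{"fn": "drive_tool", "kwargs": {
  "rows": [
    {"dx": 0.2,"dy": -0.8,"dz": 0.1,"wx": 0,"wy": 0,"wz": 0,"hand": 2},
    {"dx": 0.5,"dy": -1.22,"dz": 0.4,"wx": 0,"wy": 0,"wz": 0,"hand": 2},
    {"dx": 0.81,"dy": -1.22,"dz": 0.75,"wx": 0,"wy": 0,"wz": 0,"hand": 2},
    {"dx": 1.0,"dy": -1.22,"dz": 0.9,"wx": 0,"wy": 0,"wz": 0,"hand": 2},
    {"dx": 1.11,"dy": -1.22,"dz": 1.0,"wx": 0,"wy": 0,"wz": 0,"hand": 2},
    {"dx": 1.13,"dy": -1.22,"dz": 1.03,"wx": 0,"wy": 0,"wz": 0,"hand": 2},
    {"dx": 1.13,"dy": -1.22,"dz": 1.03,"wx": 0,"wy": 0,"wz": 0,"hand": 2}
  ]
}}

```text
clock: 18.8
eef_pos: [0.5858, -0.0309, 0.1001]
tool_rot: [0.092, 0.861, -0.055, 0.497]
ft_force: [-14.0, 1.7, 10.9]
grip_width: 0.0022
grasp_force: 8.0
```

```bash
python3 -c "
from h import *
here()"
```

```text
t 18.8 tcp mm [-37.  -31.2 100.1] phi 60.0 yerr [ 0.1 -0.2] F [-14.    1.7  10.9] w 2.2 g 8.0
```

Yellow contact is at the same depth as red, so it is shut. Now lift off and go above the blue tab.

Emit:
{"fn": "drive_tool", "kwargs": {
  "rows": [
    {"dx": -0.1,"dy": 0,"dz": -0.1,"wx": 0,"wy": 0,"wz": 0,"hand": 2},
    {"dx": -0.5,"dy": 0,"dz": -0.6,"wx": 0,"wy": 0,"wz": 0,"hand": 32},
    {"dx": -1.0,"dy": 0,"dz": -1.1,"wx": 0,"wy": 0,"wz": 0,"hand": 32},
    {"dx": -1.0,"dy": 0,"dz": -1.1,"wx": 0,"wy": 0,"wz": 0,"hand": 32}
  ]
}}

```text
clock: 19.2
eef_pos: [0.5669, -0.0249, 0.1779]
tool_rot: [0.092, 0.859, -0.053, 0.502]
ft_force: [1.1, 0.7, 0.6]
grip_width: 0.0321
grasp_force: 0.0
```

```bash
python3 caps.py; python3 -c "
from h import *
rows([capT('blue',0,51,50,55),capT('blue',0,51,2.5,55)])
s=capT('blue',0,51,2.5,55);print()
rows([capT('blue',a,51,2.5,55) for a in (0,.1,.2,.35,.5,.65,.8,.95,1.1,1.25,1.4,1.55,1.65)],s)
print(np.round(bot.get_obs()['joint_pos'],2))"
```

```text
t 19.2 tcp mm [-56.7 -29.3 177.9] phi 60.6 yerr [0. 0.] F [1.1 0.7 0.6] w 32.1 g 0.0
blue [(0.73, 'top/bottom', 92.55, 162.64999999999998, 'col', 228.4)] [(0, [220.3, 99.7]), (0.1, [218.5, 104.9])]
yellow [(0.97, 'top/bottom', 92.35, 160.85, 'col', 318.2)] [(0, [318.8, 99.0]), (0.1, [318.7, 104.3])]
red [(0.66, 'top/bottom', 93.2, 160.60000000000002, 'col', 404.6)] [(0, [417.3, 99.6]), (0.1, [419.0, 104.9])]
white [(0.63, 'top/bottom', 96.35, 160.85, 'col', 491.2)] [(0, [512.4, 101.4]), (0.1, [515.7, 106.6])]
(np.float64(-0.06916599999999999), -0.093, np.float64(0.1178), 55) d [1.013, -1.253, 0.34] w [-0.03, 0.98, 0.02]
(np.float64(-0.045416), -0.093, np.float64(0.07666500000000001), 55) d [1.486, -1.25, 1.164] w [-0.03, 0.98, 0.02]

(np.float64(-0.045416), -0.093, np.float64(0.07666500000000001), 55) d [0.0, 0.0, 0.0] w [0.0, 0.0, 0.0]
(np.float64(-0.047518721947720555), -0.093, np.float64(0.08131561225366962), 55) d [-0.052, -0.0, -0.088] w [0.0, 0.0, 0.0]
(np.float64(-0.04914665253334058), -0.093, np.float64(0.08615291273346314), 55) d [-0.113, -0.0, -0.17] w [0.0, 0.0, 0.0]
(np.f
[... 560 characters left out ...]
), 55) d [-0.765, -0.0, -0.535] w [0.0, 0.0, 0.0]
(np.float64(-0.04139684519769761), -0.093, np.float64(0.1298904079710843), 55) d [-0.918, -0.0, -0.545] w [0.0, 0.0, 0.0]
(np.float64(-0.03646523650320613), -0.093, np.float64(0.13574103814615973), 55) d [-1.071, -0.0, -0.531] w [0.0, 0.0, 0.0]
(np.float64(-0.030714697211238068), -0.093, np.float64(0.1407890016575788), 55) d [-1.219, -0.0, -0.495] w [0.0, 0.0, 0.0]
(np.float64(-0.024274372036863893), -0.093, np.float64(0.14492093212763868), 55) d [-1.361, -0.0, -0.437] w [0.0, 0.0, 0.0]
(np.float64(-0.01966849115292557), -0.093, np.float64(0.1471199080725683), 55) d [-1.45, -0.0, -0.386] w [0.0, 0.0, 0.0]
[ 0.09  0.15 -1.03 -0.63 -0.26  0.15]
```

Move across to above blue, check, then descend over the tab.

Emit:
{"fn": "drive_tool", "kwargs": {
  "rows": [
    {"dx": 0.3,"dy": -0.7,"dz": 0,"wx": 0,"wy": 0.5,"wz": 0,"hand": 32},
    {"dx": 0.7,"dy": -1.25,"dz": 0.2,"wx": 0,"wy": 0.98,"wz": 0,"hand": 32},
    {"dx": 1.01,"dy": -1.25,"dz": 0.34,"wx": 0,"wy": 0.98,"wz": 0,"hand": 32},
    {"dx": 1.01,"dy": -1.25,"dz": 0.34,"wx": 0,"wy": 0.98,"wz": 0,"hand": 32},
    {"dx": 1.01,"dy": -1.25,"dz": 0.34,"wx": 0,"wy": 0.98,"wz": 0,"hand": 32}
  ]
}}

```text
clock: 19.95
eef_pos: [0.5412, -0.0843, 0.1174]
tool_rot: [0.094, 0.882, -0.05, 0.458]
ft_force: [-0.8, -0.3, 0.0]
grip_width: 0.0321
grasp_force: 0.0
```

```bash
python3 caps.py; python3 -c "
from h import *
rows([capT('blue',0,51,2.5,55)])
im=bot.camera('wrist')
hsv=cv2.cvtColor(im,cv2.COLOR_RGB2HSV); m=(abs(hsv[...,0].astype(int)-112)<12)&(hsv[...,1]>150)&(hsv[...,2]>60); m[:,:230]=0;m[:,410:]=0
ys,xs=np.nonzero(m)
for r in range(ys.min(),ys.max(),6): print(r,xs[ys==r].min(),xs[ys==r].max())
print(np.round(bot.get_obs()['joint_pos'],2))"
```

```text
t 19.95 tcp mm [-69.3 -92.8 117.4] phi 54.9 yerr [ 0.1 -0.2] F [-0.8 -0.3  0. ] w 32.1 g 0.0
blue [(0.26, 'top/bottom', 169.25, 252.55, 'col', 321.3)] [(0, [320.6, 197.7]), (0.1, [320.6, 204.2])]
yellow [(0.73, 'top/bottom', 196.85, 251.54999999999998, 'col', 407.2)] [(0, [418.9, 197.9]), (0.1, [420.7, 204.4])]
red [(0.7, 'top/bottom', 169.35, 255.04999999999998, 'col', 321.2), (0.56, 'top/bottom', 199.05, 252.55, 'col', 495.9)] [(0, [513.7, 198.2]), (0.1, [517.2, 204.6])]
white [(0.85, 'top/bottom', 196.39999999999998, 250.0, 'col', 579.2)] [(0, [601.6, 198.4]), (0.1, [606.4, 204.6])]
(np.float64(-0.045416), -0.093, np.float64(0.07666500000000001), 55) d [0.461, -0.018, 0.871] w [-0.02, 0.05, 0.02]
190 310 327
196 310 327
202 310 327
208 307 336
214 299 340
220 301 341
226 297 342
232 297 342
238 299 339
244 308 330
[-0.11  0.23 -1.07 -0.69 -0.09  0.06]
```

Emit:
{"fn": "drive_tool", "kwargs": {
  "rows": [
    {"dx": 0.15,"dy": -0.03,"dz": 0.29,"wx": 0,"wy": 0,"wz": 0,"hand": 32},
    {"dx": 0.3,"dy": -0.03,"dz": 0.58,"wx": 0,"wy": 0,"wz": 0,"hand": 32},
    {"dx": 0.46,"dy": -0.03,"dz": 0.87,"wx": 0,"wy": 0,"wz": 0,"hand": 32},
    {"dx": 0.46,"dy": -0.03,"dz": 0.87,"wx": 0,"wy": 0,"wz": 0,"hand": 32},
    {"dx": 0.46,"dy": -0.03,"dz": 0.87,"wx": 0,"wy": 0,"wz": 0,"hand": 8},
    {"dx": 0.46,"dy": -0.03,"dz": 0.87,"wx": 0,"wy": 0,"wz": 0,"hand": 8},
    {"dx": 0.46,"dy": -0.03,"dz": 0.87,"wx": 0,"wy": 0,"wz": 0,"hand": 8},
    {"dx": 0.46,"dy": -0.03,"dz": 0.87,"wx": 0,"wy": 0,"wz": 0,"hand": 8},
    {"dx": 0.46,"dy": -0.03,"dz": 0.87,"wx": 0,"wy": 0,"wz": 0,"hand": 8}
  ]
}}

```text
clock: 21.15
eef_pos: [0.5635, -0.0904, 0.0764]
tool_rot: [0.094, 0.881, -0.05, 0.46]
ft_force: [-2.5, 3.5, 2.0]
grip_width: 0.0093
grasp_force: 58.8
```

```bash
python3 -c "
from h import *
here();print(np.round(bot.get_obs()['joint_pos'],2))"
```

```text
t 21.15 tcp mm [-46.2 -94.   76.4] phi 55.2 yerr [ 0.  -0.1] F [-2.5  3.5  2. ] w 9.3 g 58.8
[-0.12  0.42 -1.05 -0.87 -0.08  0.05]
```

Gripped (58.8 N). Lift along the arc to about 1.25.

Emit:
{"fn": "drive_tool", "kwargs": {
  "rows": [
    {"dx": -0.05,"dy": 0,"dz": -0.09,"wx": 0,"wy": 0,"wz": 0,"hand": 8},
    {"dx": -0.115,"dy": 0,"dz": -0.17,"wx": 0,"wy": 0,"wz": 0,"hand": 8},
    {"dx": -0.165,"dy": 0,"dz": -0.23,"wx": 0,"wy": 0,"wz": 0,"hand": 8},
    {"dx": -0.22,"dy": 0,"dz": -0.28,"wx": 0,"wy": 0,"wz": 0,"hand": 8},
    {"dx": -0.28,"dy": 0,"dz": -0.33,"wx": 0,"wy": 0,"wz": 0,"hand": 8},
    {"dx": -0.34,"dy": 0,"dz": -0.375,"wx": 0,"wy": 0,"wz": 0,"hand": 8},
    {"dx": -0.47,"dy": 0,"dz": -0.45,"wx": 0,"wy": 0,"wz": 0,"hand": 8},
    {"dx": -0.615,"dy": 0,"dz": -0.505,"wx": 0,"wy": 0,"wz": 0,"hand": 8},
    {"dx": -0.765,"dy": 0,"dz": -0.535,"wx": 0,"wy": 0,"wz": 0,"hand": 8},
    {"dx": -0.765,"dy": 0,"dz": -0.535,"wx": 0,"wy": 0,"wz": 0,"hand": 8}
  ]
}}

```text
clock: 22.15
eef_pos: [0.5637, -0.091, 0.1238]
tool_rot: [0.094, 0.881, -0.051, 0.461]
ft_force: [0.2, -0.4, 0.4]
grip_width: 0.008
grasp_force: 0.0
```

```bash
python3 caps.py; python3 -c "
from h import *
print(np.round(bot.get_obs()['joint_pos'],2))"
```

```text
t 22.15 tcp mm [-45.9 -94.6 123.8] phi 55.3 yerr [ 0.1 -0.2] F [ 0.2 -0.4  0.4] w 8.0 g 0.0
blue [(0.82, 'top/bottom', 217.6, 241.6, 'col', 323.9)] [(0, [324.8, 174.9]), (0.1, [324.8, 181.9])]
yellow [(0.85, 'top/bottom', 172.35, 237.04999999999998, 'col', 419.6)] [(0, [435.4, 175.3]), (0.1, [437.9, 182.2])]
red [(0.61, 'top/bottom', 173.29999999999998, 233.9, 'col', 516.2)] [(0, [541.2, 176.1]), (0.1, [545.7, 182.8])]
white [(0.82, 'top/bottom', 171.0, 236.2, 'col', 605.5), (0.37, 'top/bottom', 170.65, 233.95000000000002, 'col', 419.3)] [(0, [636.7, 177.2]), (0.1, [642.6, 183.7])]
[-0.12  0.25 -1.01 -0.65 -0.08  0.05]
```

```bash
python3 - <<'E'
from h import *
c=cam('wrist'); im=bot.camera('wrist')
hsv=cv2.cvtColor(im,cv2.COLOR_RGB2HSV); m=(abs(hsv[...,0].astype(int)-112)<12)&(hsv[...,1]>150)&(hsv[...,2]>60); m[:,:230]=0;m[:,410:]=0
ys,xs=np.nonzero(m)
for r in range(ys.min(),ys.max()+1,4): print(r,xs[ys==r].min(),xs[ys==r].max(),(ys==r).sum())
for a in np.arange(.3,1.4,.1):
    pts=[(cappt(a,r,h)/1000) for r in (1,18,35,44,53) for h in (0,5)]
    uv=proj(c,W(P,[[q[0],Y['blue'],q[1]+.1] for q in pts])); print(round(a,1),np.round(uv[:,1]).astype(int).tolist())
E
```

```text
189 326 326 1
193 313 340 28
197 305 344 13
201 301 346 7
205 299 347 6
209 299 347 4
213 299 347 4
217 301 345 2
221 304 342 29
225 308 343 32
229 303 349 43
233 301 349 46
237 298 349 24
0.3 [233, 240, 222, 229, 209, 217, 202, 209, 193, 201]
0.4 [234, 240, 225, 232, 215, 223, 209, 217, 202, 211]
0.5 [234, 241, 228, 235, 220, 229, 216, 225, 211, 221]
0.6 [234, 241, 230, 238, 226, 235, 224, 233, 221, 231]
0.7 [234, 241, 233, 241, 233, 241, 232, 241, 232, 241]
0.8 [234, 241, 236, 244, 239, 248, 240, 250, 242, 252]
0.9 [234, 241, 239, 247, 245, 253, 248, 258, 252, 262]
1.0 [234, 241, 242, 249, 251, 259, 256, 265, 262, 272]
1.1 [235, 241, 245, 252, 256, 264, 264, 272, 272, 281]
1.2 [235, 241, 247, 254, 262, 269, 271, 278, 281, 289]
1.3 [235, 241, 249, 256, 267, 273, 277, 284, 289, 296]
```

Blue is at about 0.6 rad, where the grip slipped off. I'll go down beside it with closed fingers, slide under the tab and push it up and back.

```bash
cat >> h.py <<'E'
def upT(k,a,r,h,phi): # TCP so that the upper tip corner is at cap coords (r,h)
    ph=np.radians(phi); t=np.array([np.sin(ph),-np.cos(ph)]); tx=np.array([-np.cos(ph),-np.sin(ph)])
    q=(cappt(a,r,h)+11*tx-11*t)/1000; return (q[0],Y[k],.1+q[1],phi)
E
python3 - <<'E'
from h import *
rows([(-.064,-.065,.140,45),(-.064,-.062,.094,45)])
s=(-.064,-.094,.094,45); print()
rows([upT('blue',a,44,0,p) for a,p in ((.6,46),(.7,48),(.8,50),(.9,52),(1.0,54),(1.1,56),(1.2,58),(1.3,60),(1.4,60),(1.5,60),(1.6,60),(1.65,60))],s)
E
```

```text
(-0.064, -0.065, 0.14, 45) d [-0.081, 0.59, -0.497] w [-0.04, 2.03, 0.01]
(-0.064, -0.062, 0.094, 45) d [0.674, 0.652, 0.028] w [-0.04, 2.03, 0.01]

(np.float64(-0.059424702563983293), -0.093, np.float64(0.10308625754955532), 46) d [-0.193, 0.02, -0.064] w [-0.0, -0.2, 0.0]
(np.float64(-0.05885136557371613), -0.093, np.float64(0.10690658622394233), 48) d [-0.255, 0.02, -0.11] w [-0.0, -0.6, 0.0]
(np.float64(-0.05782629903361459), -0.093, np.float64(0.11065076371424096), 50) d [-0.323, 0.02, -0.148] w [-0.0, -1.0, 0.0]
(np.float64(-0.056359412761046224), -0.093, np.float64(0.11427662720139932), 52) d [-0.395, 0.02, -0.179] w [-0.0, -1.4, 0.0]
(np.float64(-0.05446486544191494), -0.093, np.float64(0.1177432105131138), 54) d [-0.471, 0.02, -0.201] w [-0.0, -1.8, 0.0]
(np.float64(-0.052160923768435445), -0.093, np.float64(0.121011159216491), 56) d [-0.549, 0.02, -0.215] w [-0.0, -2.2, 0.0]
(np.float64(-0.04946978073214409), -0.093, np.float64(0.12404312958205294), 58) d [-0.63, 0.02, -0.219] w [-0.0, -2.6, 0.0]
(np.float64(-0.04641733488671834), -0.093, np.float64(0.12680416742576697), 60) d [-0.713, 0.02, -0.215] w [-0.0, -3.0, 0.0]
(np.float64(-0.04318260151444574), -0.093, np.float64(0.12978401992604616), 60) d [-0.8, 0.02, -0.212] w [-0.0, -3.0, 0.0]
(np.float64(-0.03966653947926417), -0.093, np.float64(0.1324260510912426), 60) d [-0.888, 0.02, -0.199] w [-0.0, -3.0, 0.0]
(np.float64(-0.03590428011077363), -0.093, np.float64(0.13470386261929304), 60) d [-0.973, 0.02, -0.178] w [-0.0, -3.0, 0.0]
(np.float64(-0.03394248772052325), -0.093, np.float64(0.13569892515632745), 60) d [-1.015, 0.02, -0.165] w [-0.0, -3.0, 0.0]
```

Emit:
{"fn": "drive_tool", "kwargs": {
  "rows": [
    {"dx": -0.2,"dy": 0,"dz": -0.35,"wx": 0,"wy": 0,"wz": 0,"hand": 0},
    {"dx": -0.1,"dy": 0.3,"dz": -0.5,"wx": 0,"wy": 1.0,"wz": 0,"hand": 0},
    {"dx": -0.08,"dy": 0.65,"dz": -0.5,"wx": 0,"wy": 2.0,"wz": 0,"hand": 0},
    {"dx": -0.08,"dy": 0.65,"dz": -0.5,"wx": 0,"wy": 2.0,"wz": 0,"hand": 0},
    {"dx": 0.3,"dy": 0.65,"dz": -0.24,"wx": 0,"wy": 2.0,"wz": 0,"hand": 0},
    {"dx": 0.69,"dy": 0.65,"dz": 0.03,"wx": 0,"wy": 2.0,"wz": 0,"hand": 0},
    {"dx": 0.69,"dy": 0.65,"dz": 0.03,"wx": 0,"wy": 2.0,"wz": 0,"hand": 0},
    {"dx": 0.69,"dy": 0.65,"dz": 0.03,"wx": 0,"wy": 2.0,"wz": 0,"hand": 0}
  ]
}}

```text
clock: 23.25
eef_pos: [0.5515, -0.0555, 0.0922]
tool_rot: [0.098, 0.918, -0.042, 0.381]
ft_force: [0.0, -0.3, 0.8]
grip_width: -0.0004
grasp_force: 0.0
```

```bash
python3 caps.py; python3 -c "
from h import *
rows([(-.064,-.062,.093,45),(-.064,-.0945,.093,45)])
print(np.round(bot.get_obs()['joint_pos'],2))
c=cam('wrist');im=bot.camera('wrist')
hsv=cv2.cvtColor(im,cv2.COLOR_RGB2HSV); m=(abs(hsv[...,0].astype(int)-112)<12)&(hsv[...,1]>150)&(hsv[...,2]>60); m[:,:140]=0;m[:,330:]=0
ys,xs=np.nonzero(m)
for r in range(ys.min(),ys.max()+1,6): print(r,xs[ys==r].min(),xs[ys==r].max(),(ys==r).sum())
for a in np.arange(.4,1.1,.1):
    uv=proj(c,W(P,[[q[0],Y['blue']-.0015,q[1]+.1] for q in [cappt(a,r,h)/1000 for r in (1,35,53) for h in (0,5)]])); print(round(a,1),np.round(uv).astype(int).tolist())
"
```

```text
t 23.25 tcp mm [-65.3 -62.4  92.2] phi 45.0 yerr [ 0.1 -0.2] F [ 0.  -0.3  0.8] w -0.4 g 0.0
blue [] [(0, [269.4, 241.9]), (0.1, [268.1, 248.8])]
yellow [(0.87, 'top/bottom', 243.09999999999997, 282.7, 'col', 373.2), (0.58, 'top/bottom', 239.4, 299.6, 'col', 553.0)] [(0, [374.1, 242.1]), (0.1, [375.3, 249.0])]
red [(0.64, 'top/bottom', 239.29999999999998, 304.09999999999997, 'col', 462.4)] [(0, [476.9, 241.7]), (0.1, [480.5, 248.5])]
white [(0.34, 'top/bottom', 241.2, 301.2, 'col', 463.1)] [(0, [573.5, 240.7]), (0.1, [579.0, 247.3])]
(-0.064, -0.062, 0.093, 45) d [0.032, -0.005, 0.02] w [-0.03, 0.06, 0.0]
(-0.064, -0.0945, 0.093, 45) d [0.033, -0.655, 0.022] w [-0.03, 0.06, 0.0]
[-0.03  0.21 -0.92 -0.34 -0.13  0.13]
249 266 279 14
255 256 292 16
261 252 254 3
267 251 251 1
273 252 252 1
279 268 276 9
0.4 [[275, 292], [274, 299], [267, 275], [266, 283], [262, 263], [261, 272]]
0.5 [[275, 292], [274, 300], [267, 280], [266, 289], [261, 272], [260, 281]]
0.6 [[275, 292], [275, 300], [266, 286], [266, 295], [260, 282], [260, 292]]
0.7 [[275, 292], [275, 300], [266, 292], [265, 301], [260, 292], [259, 302]]
0.8 [[275, 293], [275, 300], [266, 299], [265, 307], [259, 303], [259, 313]]
0.9 [[275, 293], [275, 300], [265, 305], [265, 314], [259, 313], [259, 323]]
1.0 [[275, 293], [275, 300], [265, 311], [265, 319], [259, 323], [259, 333]]
```

Slide under the tab and push up along the arc.

Emit:
{"fn": "drive_tool", "kwargs": {
  "rows": [
    {"dx": 0,"dy": -0.33,"dz": 0,"wx": 0,"wy": 0,"wz": 0,"hand": 0},
    {"dx": 0,"dy": -0.65,"dz": 0,"wx": 0,"wy": 0,"wz": 0,"hand": 0},
    {"dx": -0.02,"dy": -0.65,"dz": 0,"wx": 0,"wy": 0,"wz": 0,"hand": 0},
    {"dx": -0.23,"dy": -0.65,"dz": -0.07,"wx": 0,"wy": -0.2,"wz": 0,"hand": 0},
    {"dx": -0.3,"dy": -0.65,"dz": -0.115,"wx": 0,"wy": -0.6,"wz": 0,"hand": 0},
    {"dx": -0.37,"dy": -0.65,"dz": -0.155,"wx": 0,"wy": -1.0,"wz": 0,"hand": 0},
    {"dx": -0.44,"dy": -0.65,"dz": -0.185,"wx": 0,"wy": -1.4,"wz": 0,"hand": 0},
    {"dx": -0.515,"dy": -0.65,"dz": -0.21,"wx": 0,"wy": -1.8,"wz": 0,"hand": 0},
    {"dx": -0.595,"dy": -0.65,"dz": -0.22,"wx": 0,"wy": -2.2,"wz": 0,"hand": 0},
    {"dx": -0.675,"dy": -0.65,"dz": -0.225,"wx": 0,"wy": -2.6,"wz": 0,"hand": 0},
    {"dx": -0.76,"dy": -0.65,"dz": -0.22,"wx": 0,"wy": -3.0,"wz": 0,"hand": 0}
  ]
}}

```text
clock: 24.65
eef_pos: [0.5646, -0.0899, 0.1289]
tool_rot: [0.091, 0.86, -0.054, 0.499]
ft_force: [-0.4, 0.5, -1.7]
grip_width: -0.0
grasp_force: 0.7
```

```bash
cat > blue.py <<'E'
from h import *
here();c=cam('wrist');im=bot.camera('wrist')
hsv=cv2.cvtColor(im,cv2.COLOR_RGB2HSV); m=(abs(hsv[...,0].astype(int)-112)<12)&(hsv[...,1]>150)&(hsv[...,2]>60); m[:,:230]=0;m[:,410:]=0
ys,xs=np.nonzero(m)
for r in range(ys.min(),ys.max()+1,5): print(r,xs[ys==r].min(),xs[ys==r].max(),(ys==r).sum(),end='; ')
print(ys.max())
for a in np.arange(.6,1.8,.2):
    uv=proj(c,W(P,[[q[0],Y['blue']-.0015,q[1]+.1] for q in [cappt(a,r,h)/1000 for r in (1,35,53) for h in (0,5)]])); print(round(a,1),np.round(uv)[:,1].astype(int).tolist())
E
python3 blue.py; python3 -c "
from h import *
rows([upT('blue',a,44,0,60) for a in (1.3,1.4,1.5,1.6,1.65)])"
```

```text
t 24.65 tcp mm [-45.3 -93.3 128.9] phi 60.3 yerr [-0.  -0.1] F [-0.4  0.5 -1.7] w -0.0 g 0.7
175 317 327 4; 180 307 339 20; 185 300 343 9; 190 297 345 6; 195 296 345 4; 200 297 344 3; 205 301 341 2; (np.float64(-0.04641733488671834), -0.093, np.float64(0.12680416742576697), 60) d [0.042, 0.006, -0.002] w [-0.01, 0.06, 0.02]
(np.float64(-0.04318260151444574), -0.093, np.float64(0.12978401992604616), 60) d [-0.042, 0.005, 0.025] w [-0.01, 0.06, 0.02]
(np.float64(-0.03966653947926417), -0.093, np.float64(0.1324260510912426), 60) d [-0.123, 0.005, 0.059] w [-0.01, 0.06, 0.02]
(np.float64(-0.03590428011077363), -0.093, np.float64(0.13470386261929304), 60) d [-0.2, 0.005, 0.102] w [-0.01, 0.06, 0.02]
(np.float64(-0.03394248772052325), -0.093, np.float64(0.13569892515632745), 60) d [-0.236, 0.005, 0.127] w [-0.01, 0.06, 0.02]Traceback (most recent call last):
  File "blue.py", line 5, in <module>
    for r in range(ys.min(),ys.max()+1,5): print(r,xs[ys==r].min(),xs[ys==r].max(),(ys==r).sum(),end='; ')
                                                   ~~~~~~~~~~~~~^^
    return umr_minimum(a, axis, None, out, keepdims, initial, where)
ValueError: zero-size array to reduction operation minimum which has no identity
```

Small contact force (about 1.8 N), so the cap is moving with it. Continue to the full angle.

Emit:
{"fn": "drive_tool", "kwargs": {
  "rows": [
    {"dx": -0.04,"dy": 0,"dz": 0.025,"wx": 0,"wy": 0,"wz": 0,"hand": 0},
    {"dx": -0.12,"dy": 0,"dz": 0.06,"wx": 0,"wy": 0,"wz": 0,"hand": 0},
    {"dx": -0.2,"dy": 0,"dz": 0.1,"wx": 0,"wy": 0,"wz": 0,"hand": 0},
    {"dx": -0.24,"dy": 0,"dz": 0.13,"wx": 0,"wy": 0,"wz": 0,"hand": 0},
    {"dx": -0.26,"dy": 0,"dz": 0.15,"wx": 0,"wy": 0,"wz": 0,"hand": 0},
    {"dx": -0.26,"dy": 0,"dz": 0.15,"wx": 0,"wy": 0,"wz": 0,"hand": 0}
  ]
}}

```text
clock: 25.3
eef_pos: [0.5776, -0.0937, 0.1367]
tool_rot: [0.092, 0.86, -0.055, 0.499]
ft_force: [-0.2, 0.4, -0.6]
grip_width: 0.0003
grasp_force: 0.0
```

Emit:
{"fn": "drive_tool", "kwargs": {
  "rows": [
    {"dx": 0,"dy": 0,"dz": -0.3,"wx": 0,"wy": 0,"wz": 0,"hand": 0},
    {"dx": -0.4,"dy": 0,"dz": -0.9,"wx": 0,"wy": 0,"wz": 0,"hand": 0},
    {"dx": -0.8,"dy": 0,"dz": -1.2,"wx": 0,"wy": 0,"wz": 0,"hand": 0},
    {"dx": -0.8,"dy": 0,"dz": -1.2,"wx": 0,"wy": 0,"wz": 0,"hand": 0},
    {"dx": -0.8,"dy": 0,"dz": -1.2,"wx": 0,"wy": 0,"wz": 0,"hand": 0}
  ]
}}

```text
clock: 25.8
eef_pos: [0.5461, -0.0867, 0.2019]
tool_rot: [0.092, 0.86, -0.055, 0.5]
ft_force: [0.2, -0.6, 0.1]
grip_width: -0.0
grasp_force: 0.0
```

```bash
sed -i 's/^for r in range.*$/for r in np.unique(ys)[::5]: print(r,xs[ys==r].min(),xs[ys==r].max(),(ys==r).sum(),end="; ")/' blue.py; python3 blue.py; python3 caps.py
```

```text
t 25.8 tcp mm [-64.  -94.1 201.9] phi 60.4 yerr [ 0.1 -0.1] F [ 0.2 -0.6  0.1] w -0.0 g 0.0
88 319 319 1; 93 309 336 9; 98 304 340 5; 103 302 342 4; 108 302 343 3; 113 302 342 3; 118 305 340 3; 127 314 330 17; 132 315 330 9; 151 334 343 4; 156 316 342 18; 161 309 339 18; 166 330 331 2; 186
0.6 [133, 139, 115, 121, 102, 109]
0.8 [133, 139, 124, 132, 118, 126]
1.0 [134, 140, 135, 142, 135, 143]
1.2 [134, 140, 145, 151, 152, 159]
1.4 [134, 140, 154, 160, 167, 173]
1.6 [134, 139, 162, 167, 179, 184]
1.8 [134, 139, 168, 172, 188, 192]
t 25.85 tcp mm [-64.6 -94.1 200.4] phi 60.2 yerr [ 0.1 -0.1] F [-0.8 -0.   0.2] w 0.2 g 0.0
blue [(0.92, 'top/bottom', 129.85, 190.54999999999998, 'col', 323.8)] [(0, [323.6, 76.0]), (0.1, [323.6, 80.5])]
yellow [(0.74, 'top/bottom', 71.75, 138.65, 'col', 403.2), (0.45, 'top/bottom', 37.9, 138.7, 'col', 158.4)] [(0, [414.8, 76.8]), (0.1, [416.3, 81.3])]
red [(0.89, 'top/bottom', 74.9, 139.1, 'col', 484.9), (0.68, 'top/bottom', 78.1, 142.5, 'col', 565.5)] [(0, [503.0, 78.9]), (0.1, [506.0, 83.4])]
white [(0.8, 'top/bottom', 76.5, 140.3, 'col', 564.7)] [(0, [585.6, 82.3]), (0.1, [589.6, 86.7])]
```

Blue's tip is at row 186–190, so about 1.65 rad or more. Yellow, red and white all read shut, and the arm is clear. Handing in.

```bash
python3 -c "
from workcell import bot
print(bot.job_done())"
```

```text
the job is handed in; nothing more can be done
None
```

The job is handed in, and the hand-in gave no verdict: by the wrist camera the red, yellow and white caps are shut, the blue cap stands open at about 1.65 rad, and the arm stayed clear of the light bar, bottle and slide box.

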